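# Roll the mast tube to the marked seat and close the keeper

### The job

Roll the aluminium mast tube along the marking-out board with gentle strokes of a fingertip on its top, over the low strip, until it has settled in the seat on the marked line; its polish marks easily, so press lightly, do not let it race off, and do not lift it or push it lower down on its side. Then swing the keeper arm round over the tube's end as far as it goes and let go, leaving everything else on the bench where it is.

Things in the scene. Friction and masses are not known exactly. Their poses are not given: they have to be found in the camera images.
- tube: The tube (origin at its centre): plain aluminium mast-tube offcut with black end plugs, 80 mm in diameter, 130 mm long, heavy-walled, about 0.7 kg, free on the board and roughly square to it. x runs along its axis; y, z turn as it rolls. It must roll 85 to 125 mm in the mark's +y. Let go slowly it stops within a few cm. A finger force above 18 N marks its polish; under about 6 N of downward press the finger skids at the strip. 8 to 9 N rolls it well.
- mark (a point): The mark, a thin dark line across the board: its middle, on the deck's surface, 38 mm above the bench (the top of a tube on the deck is 118 mm above the bench). x runs along the line (the tube's axis must end parallel to it), +y is the way to roll the tube, z up. Board fixed to the bench. The tube's seat is here, between the two strips; a seated tube's centre is about 44 mm above this point.
- deck_start (a point): Middle of the deck's edge behind the tube, on the surface, at y = -215 mm from the mark. The plywood deck is 200 mm wide (mark's x) and ends at y = +95 mm; a 12 mm high, 10 mm wide lip along this edge keeps a tube from rolling off. The deck stands on rubber and sinks straight down under a press: hardly at all until about 3 N, then about 0.8 mm for every 10 N.
- near_strip (a point): Point on the deck surface under the middle of the first low wooden strip, which the tube must roll over: about 9 mm high, but packed up differently each time (7.5 to 10.5 mm), 10 mm wide, 170 mm long, glued to the deck parallel to the line, 19 to 29 mm before it (y = -29 to -19 mm). The tube meets it with its centre about 54 mm before the line, rises by its height, then drops into the seat.
- far_strip (a point): Middle of the top of the second strip, 9 mm high, else alike, at y = +19 to +29 mm from the line. The tube at rest in the seat lies on the inner edges of both strips; pushed on, it would roll out over this one.
- keeper (a joint): Angle of the keeper, a flat aluminium arm (18 mm wide, 10 mm thick, 86 mm from pivot to end) on a steel post at the tube's end nearer the robot, underside 90 mm above the deck, clear of the tube. 0 = parked, along the mark's +y; grows clockwise seen from above; 1.571 = stop, along the mark's +x, over the tube's end. A little stiff (about 1 N at the peg), it stays where it is left.
- keeper_peg (a point): Point to grip on the keeper: 24 mm above the arm's top on a black upright round peg, 14 mm in diameter and 36 mm tall, which stands on the arm 78 mm from the pivot. Its top is 12 mm above this point.
- keeper_pivot (a point): The keeper's vertical pivot axis at the height of the peg point: in the mark's frame x = -122 mm, y = 0, z = 124 mm. Peg = this point + 78 mm * (sin a, cos a) in the mark's x and y, a being the joint angle. Post 16 mm in diameter.
- desk_mic: Bystander: desk microphone, base 90 x 70 mm, 160 mm tall. Origin under its base.
- morse_key: Bystander: brass key lever on a dark base 80 x 110 mm, 42 mm tall. Origin under its base.
- tape_roll: Bystander: blue ring, 100 mm across and 24 mm high, lying flat. Origin under its centre.
Mind the look-alikes: they are no part of the job. Leave any pink look-alike of the tube alone.

How it is judged:
By the outcome, as a careful person would: the job done as asked, in the order asked, and still so for the second after the job is handed in, with the robot touching nothing.
It also fails if it takes over 72 s, if anything falls off the work surface, if the arm or the gripper's body presses on something with over 40 N, if the wrist force passes 120 N, or if a joint passes its speed limit or range.

### The arm

A 7-joint arm with a two-finger parallel gripper is mounted at the origin on the work surface. World frame = base frame: x ahead of the robot, y to its left, z up, the work surface at z = 0. Lengths are in m, angles in rad, forces in N, time in s.
With the tool pointing down it reaches from about 0.35 to 0.9 m from the base axis. Payload 8.1 kg.
Tool frame: the origin (TCP) lies at the very end of the fingers, on their centre line; the grasp point (between the pads) lies 19 mm behind it; z points along the fingers, x is the direction in which the jaws open and shut, and the axes are right-handed (so a half turn about z gives the same grasp; the last joint's range is limited). The gripper opens to 92 mm and grips with 3 to 60 N. Pads are 19 mm wide; open, the fingers measure 130 mm over their backs; the gripper's body (75 mm by 190 mm) begins 47 mm behind the grasp point.
Start: joints at [-1.235, 0.434, 0.025, 1.573, -0.012, 1.134, -0.075], TCP at [0.266, 0.566, 0.227] pointing down, gripper open.
Joint ranges: [-2.62, 2.62], [-0.44, 2.09], [-1.27, 1.32], [0.08, 2.57], [-1.32, 4.46], [0.12, 2], [-2.74, 2.74]. Speed limits (rad/s): [2.22, 2.22, 3.01, 3.01, 3.14, 3.14, 3.14].

### API

Orientations are given as a rotation vector (axis times angle).
In Python, from cell import ctrl, imaging gives the robot as it stands.
- The arm moves only by the tool jog_arm, never from a script. Its argument "increments" is a list of rows, each a list of 2 entries, a list of its own where there are three numbers: the shift along the tool's x, y, z in m, then the turn, a rotation vector about the tool's x, y, z in rad. In form: [[[tx, ty, tz], [ax, ay, az]], ...]. A call has 1 to 20 rows; each row is the pose to reach, as a shift and turn from the pose commanded when the call began, along the tool's axes at that moment; what a row does not reach only later rows make up. A row lasts 1/12 s, in which the tool goes at most 41.7 mm and 7.16 degrees, less where a joint would pass 70% of its speed; a pose out of reach is approached as far as the arm can. A call with a gripper value outside its range is refused whole. "claw" is the opening, from 0 (shut) to 1 (fully open), set as the call begins (left out, the last holds). The fingers move at their own pace and stop on an object; "grip_force" is the grip in N (left out, the last holds). Time passes only in rows, so rows that repeat a pose let the fingers close. It gives the time, the measured TCP pose, the force and the opening at its end, in the units of the state.
- ctrl.get_state(): the state, without advancing time (a new reading comes with each control period).
- imaging.read_camera(name): name is "side" or "top" or "wrist"; returns the picture (420x560x3 uint8, blue, green, red); there is no depth.
- imaging.camera_params(name): a dict with "fx", "fy", "cx", "cy" (pixels), "cam_to_world" (4x4, takes a point from camera to world coordinates). Camera axes: x right, y up, looking along -z (the intrinsics and any distortion apply to the point x, -y, -z); pixel columns grow to the right and rows downward; lengths in m; the calibration is good to about 2 mm. A picture is of the moment at which its call begins: read the wrist's pose just before it. camera_params takes no time and is no camera call; for the wrist camera it gives the pose at the moment of the call.
- ctrl.sign_off(): hands the job in, once; it reports no verdict.
The state is a dict: "time": time; "joint_positions": joint angles; "qvel": joint speeds; "effort": joint torques, N m; "eef_pos": TCP position; "eef_rot": TCP orientation; "wrist_force": force on the tool from outside, world axes, zero at the start; "torque": the same for the moment, N m; "finger_gap": opening from 0.0 (shut) to 1.0 (fully open).
Only numpy, scipy, OpenCV 4.12 (cv2) and the standard library are available. Lean on these libraries where they do the work, as an engineer would, in place of code of your own. Each camera call takes 0.05 s, during which the arm holds its last target.

## Working session

There is one attempt and no reset: what is moved stays moved. The work goes in short steps, Python scripts to look and compute and a tool call to move; the robot and the scene stay as the last step left them, time stands still between calls to the robot, and variables do not carry over. Pictures are saved under pics/ and viewed, and the job is handed in when it is done.

Besides the shell and the picture viewer there is one more tool, called after ">>>" as a command line: name --argument value ..., lists and objects as JSON in quotes. jog_arm: Moves the arm, as the interface text tells. Its arguments: {"type":"object","properties":{"increments":{"type":"array"},"claw":{"type":"number"},"grip_force":{"type":"number"}},"required":["increments"]}

```bash
ls; mkdir -p pics
python3 - <<'E'
from cell import ctrl, imaging
import cv2
s=ctrl.get_state();print(s)
for n in("side","top","wrist"):
    cv2.imwrite(f"pics/{n}0.png",imaging.read_camera(n)); p=imaging.camera_params(n);print(n,p)
E
```

```text
pics
{'time': 0.0, 'joint_positions': array([-1.23461242,  0.43520279,  0.02498609,  1.57411732, -0.01155623,
        1.13399448, -0.07508268]), 'qvel': array([0.00071629, 0.00068798, 0.00100922, 0.00180474, 0.00108709,
       0.00118694, 0.00077113]), 'effort': array([-1.73018457e-04, -6.67854738e+01,  9.85154249e-01, -3.14463186e+01,
       -6.04705280e-02,  4.28358524e-02,  1.72193131e-04]), 'eef_pos': array([0.26537626, 0.56528798, 0.22594987]), 'eef_rot': array([ 2.65085482e+00,  1.68413046e+00, -1.91877133e-03]), 'wrist_force': array([0.80343399, 0.13863791, 0.8113886 ]), 'torque': array([-0.00706452,  0.00965331,  0.02597478]), 'finger_gap': 1.0000449716360582}
side {'fx': 411.64830704458404, 'fy': 411.64830704458404, 'cx': 278.4519277502088, 'cy': 206.73992044962924, 'cam_to_world': array([[ 0.69442127,  0.53898078, -0.47673768,  0.06607836],
       [-0.71949124,  0.51036809, -0.47101674, -0.54914458],
       [-0.01055727,  0.67009263,  0.74220241,  0.94964194],
       [ 0.        ,  0.        ,  0.        ,  1.        ]])}
top {'fx': 406.06438481497634, 'fy': 406.06438481497634, 'cx': 279.24231563196315, 'cy': 208.185726538335, 'cam_to_world': array([[ 1.92594233e-02,  9.81575867e-01, -1.90099690e-01,
         3.99153092e-01],
       [-9.99807861e-01,  1.96019097e-02, -7.87023602e-05,
        -8.42137967e-03],
       [ 3.64906463e-03,  1.90064680e-01,  9.81764789e-01,
         1.06833933e+00],
       [ 0.00000000e+00,  0.00000000e+00,  0.00000000e+00,
         1.00000000e+00]])}
wrist {'fx': 334.97083419574346, 'fy': 334.97083419574346, 'cx': 275.47278993841667, 'cy': 202.86993655398632, 'cam_to_world': array([[ 0.42510901, -0.87310782, -0.23867355,  0.20160993],
       [ 0.90514121,  0.40968068,  0.1134951 ,  0.59560422],
       [-0.00131352, -0.26428105,  0.96444481,  0.38441976],
       [ 0.        ,  0.        ,  0.        ,  1.        ]])}
```

View pics/side0.png

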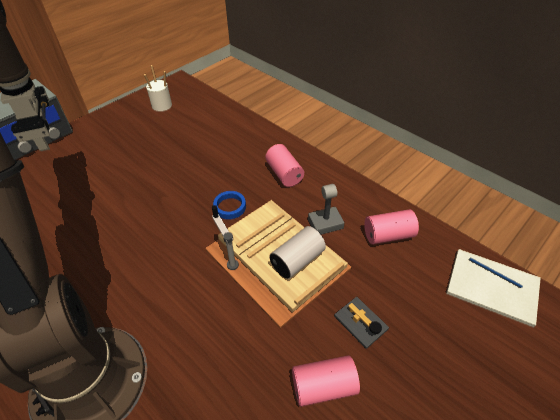

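View pics/top0.png

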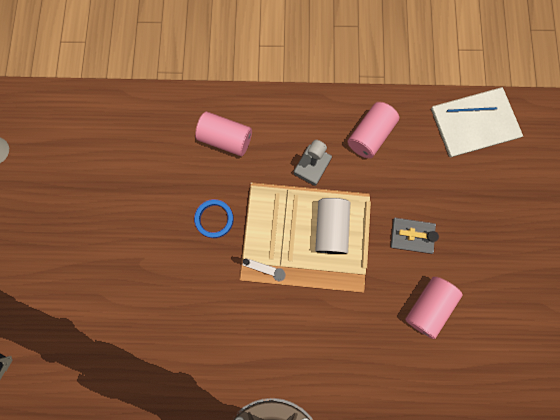

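View pics/wrist0.png

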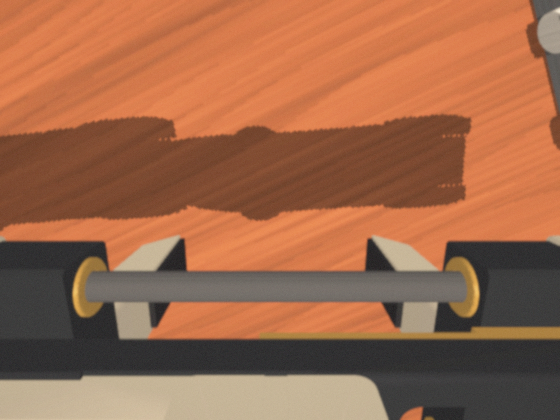

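The aluminium tube is the grey cylinder at top (333,226) / side (298,253). The pink cylinders at top (223,134), (373,130) and (433,307) are look-alikes, because only the grey one lies on the board. I'll enlarge both views to confirm.

Run:
```python
import cv2
t=cv2.imread("pics/top0.png")[175:300,230:380]; cv2.imwrite("pics/topc.png",cv2.resize(t,None,fx=4.8,fy=4.8,interpolation=cv2.INTER_CUBIC))
t=cv2.imread("pics/side0.png")[190:325,200:360]; cv2.imwrite("pics/sidec.png",cv2.resize(t,None,fx=4.4,fy=4.4,interpolation=cv2.INTER_CUBIC))
```

```text
(no output)
```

View pics/topc.png

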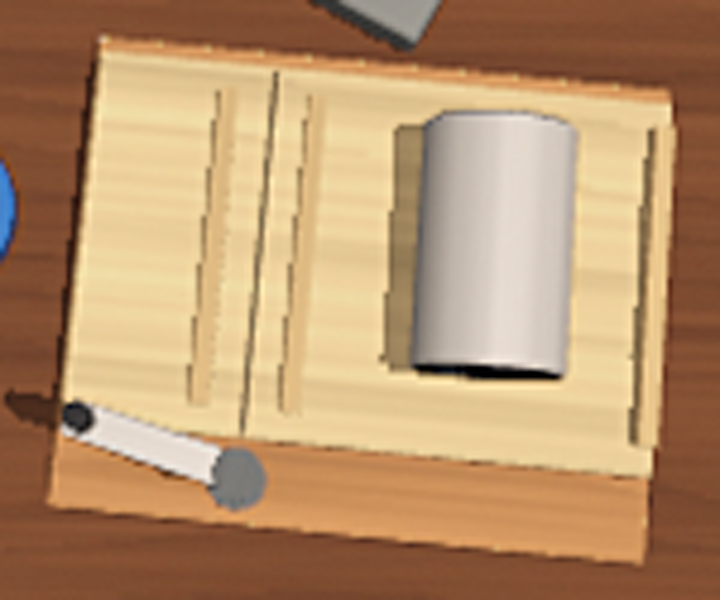

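View pics/sidec.png

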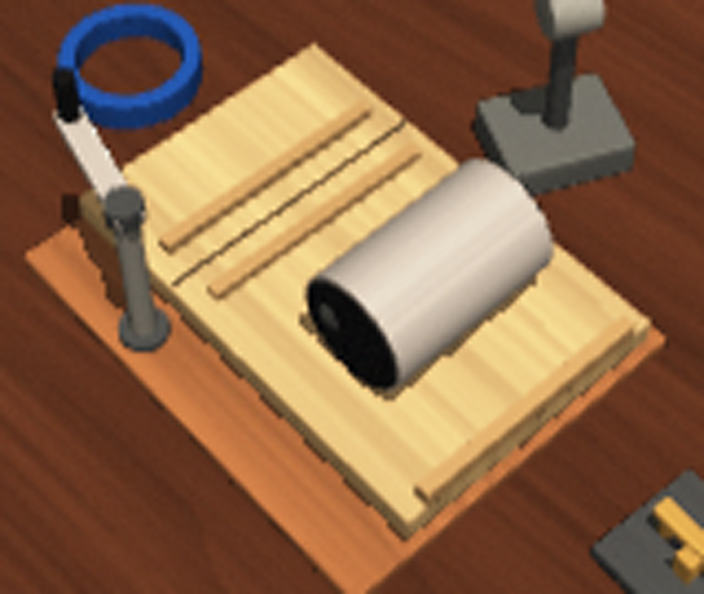

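```bash
cat > h.py <<'E'
import numpy as np
from cell import ctrl, imaging
def ray(n,u,v,P=None):
    P=P or imaging.camera_params(n);M=P["cam_to_world"]
    d=M[:3,:3]@np.array([(u-P["cx"])/P["fx"],-(v-P["cy"])/P["fy"],-1.]);return M[:3,3],d/np.linalg.norm(d)
def plane(n,u,v,z,P=None):
    o,d=ray(n,u,v,P);return o+d*(z-o[2])/d[2]
def tri(rays):
    A=0;b=0
    for o,d in rays:
        Q=np.eye(3)-np.outer(d,d);A=A+Q;b=b+Q@o
    p=np.linalg.solve(A,b);return p,[np.linalg.norm((np.eye(3)-np.outer(d,d))@(p-o))*1e3 for o,d in rays]
def T(x,y):return (x+.5)/4.8-.5+230,(y+.5)/4.8-.5+175
def S(x,y):return (x+.5)/4.4-.5+200,(y+.5)/4.4-.5+190
def proj(n,p,P=None):
    P=P or imaging.camera_params(n);M=P["cam_to_world"];c=M[:3,:3].T@(np.asarray(p)-M[:3,3])
    return P["cx"]-P["fx"]*c[0]/c[2],P["cy"]+P["fy"]*c[1]/c[2]
E
python3 - <<'E'
from h import *
np.set_printoptions(precision=4,suppress=True)
pts={'markfar':((277,70),(403,125)),'marknear':((242,435),(175,285)),
'deck far -y':((672,100),(650,322)),'deck near -y':((652,475),(408,528)),'deck far +y':((102,50),(315,46)),
'pegtop':((78,410),(63,72)),'posttop':((237,472),(124,200)),
'ns_near':((290,408),(218,292)),'ns_far':((316,98),(417,152)),'fs_near':((198,402),(170,245)),'fs_far':((227,92),(366,110))}
for k,(a,b) in pts.items():
    p,e=tri([ray("top",*T(*a)),ray("side",*S(*b))]);print(k,p,np.round(e,1))
a=plane("top",*T(277,70),.038);b=plane("top",*T(242,435),.038);print(a,b,np.linalg.norm(a-b))
# tube edges in top view at z~.078 (sil. near)
c=[plane("top",*T(*q),.078) for q in((427,118),(577,125),(565,372),(412,365))];print(np.array(c))
E
```

```text
markfar [ 0.6487 -0.0275  0.0354] [1.7 1.7]
marknear [ 0.4534 -0.0136  0.0375] [1. 1.]
deck far -y [ 0.6362 -0.2423  0.0357] [1.7 1.7]
deck near -y [ 0.4352 -0.2282  0.033 ] [1.1 1.1]
deck far +y [0.6598 0.0676 0.0328] [0.4 0.4]
pegtop [0.4541 0.0632 0.1745] [1.4 1.4]
posttop [ 0.4299 -0.0106  0.1414] [0. 0.]
ns_near [ 0.4674 -0.0383  0.04  ] [0.5 0.5]
ns_far [ 0.6349 -0.05    0.0371] [0.3 0.3]
fs_near [0.4703 0.0096 0.0405] [1.3 1.3]
fs_far [ 0.637  -0.0018  0.0389] [0.5 0.5]
[ 0.6495 -0.0284  0.038 ] [ 0.4525 -0.0131  0.038 ] 0.197603293296177
[[ 0.6157 -0.106   0.078 ]
 [ 0.6136 -0.184   0.078 ]
 [ 0.4853 -0.1761  0.078 ]
 [ 0.4874 -0.0985  0.078 ]]
```

Both views agree on these, all within about 2 mm of the text:

| Thing | Top crop | Side crop | World position |
|---|---|---|---|
| Mark, middle | (277,70)–(242,435) | (403,125)–(175,285) | (0.551, -0.0206), axis at -4.25° |
| Post | – | – | (0.430, -0.011), matches the text |
| Peg top | (78,410) | (63,72) | z = 0.1745, so a ≈ 0.25 rad |
| Grey tube | – | – | mark y ≈ -0.120 |

Next I'll work out the move to above the tube.

```bash
cat >> h.py <<'E'
from scipy.spatial.transform import Rotation as R
MK=np.array([.551,-.0206,.038]);th=np.deg2rad(-4.25)
EX=np.array([np.cos(th),np.sin(th),0]);EY=np.array([-np.sin(th),np.cos(th),0])
def W(x,y,z): return MK+x*EX+y*EY+np.array([0,0,z])   # mark frame -> world
def inM(p): d=np.asarray(p)-MK; return np.array([d@EX,d@EY,d[2]])
Rdes=np.column_stack([EY,np.cross([0,0,-1],EY),[0,0,-1]])
def go(p):
    s=ctrl.get_state();Rc=R.from_rotvec(s["eef_rot"])
    return Rc.inv().apply(np.asarray(p)-s["eef_pos"]),(Rc.inv()*R.from_matrix(Rdes)).as_rotvec()
E
python3 - <<'E'
from h import *
np.set_printoptions(precision=4,suppress=True)
print(go(W(.004,-.136,.150)))
# tube ends in x, both views
print(proj("top",W(0,0,0)))
E
```

```text
(array([-0.5347,  0.5598,  0.0388]), array([-0.0001,  0.0011, -0.3647]))
(np.float64(283.668595133486), np.float64(226.5374082685628))
```

>>> jog_arm --increments '[[[-0.01,0.01,0],[0,0,0]],[[-0.03,0.03,0],[0,0,-0.02]],[[-0.055,0.058,0],[0,0,-0.05]],[[-0.083,0.087,0],[0,0,-0.08]],[[-0.11,0.115,0],[0,0,-0.11]],[[-0.138,0.144,0],[0,0,-0.13]],[[-0.165,0.172,0],[0,0,-0.15]],[[-0.193,0.201,0],[0,0,-0.17]],[[-0.22,0.23,0],[0,0,-0.19]],[[-0.248,0.259,0],[0,0,-0.21]],[[-0.275,0.288,0],[0,0,-0.23]],[[-0.303,0.317,0],[0,0,-0.25]],[[-0.33,0.346,0],[0,0,-0.27]],[[-0.358,0.374,0],[0,0,-0.29]],[[-0.385,0.403,0],[0,0,-0.31]],[[-0.413,0.432,0],[0,0,-0.33]],[[-0.44,0.461,0],[0,0,-0.34]],[[-0.468,0.49,0],[0,0,-0.35]],[[-0.495,0.519,0.01],[0,0,-0.36]],[[-0.515,0.54,0.02],[0,0,-0.365]]]' --claw 0 --grip_force 10

```text
time: 1.82
eef_pos: [0.5365, -0.1337, 0.207]
eef_rot: [2.302, 2.135, 0.001]
wrist_force: [-0.3, 1.6, 0.1]
finger_gap: 0.003
```

Run:
```python
from h import *
import cv2
np.set_printoptions(precision=4,suppress=True)
print(go(W(.004,-.136,.150)),inM(ctrl.get_state()["eef_pos"]))
cv2.imwrite("pics/w1.png",imaging.read_camera("wrist"))
cv2.imwrite("pics/s1.png",imaging.read_camera("side"))
```

```text
(array([-0.0221,  0.01  ,  0.019 ]), array([ 0.002 ,  0.0012, -0.0012])) [-0.006  -0.1139  0.169 ]
```

View pics/w1.png

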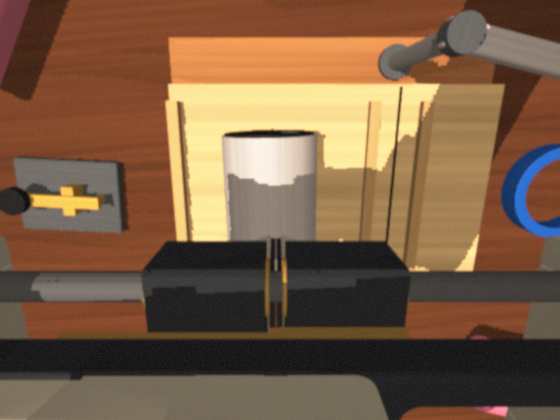

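View pics/s1.png

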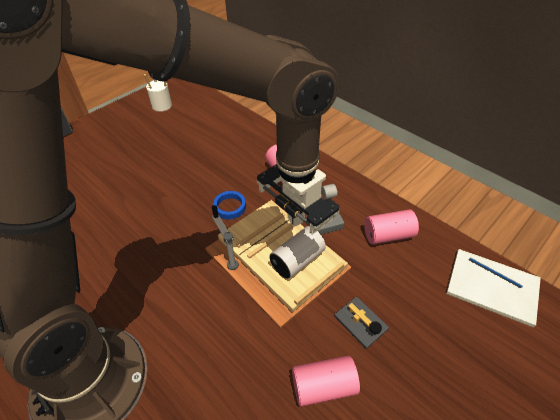

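Run:
```python
from h import *
import cv2
np.set_printoptions(precision=1,suppress=True)
s=ctrl.get_state();p=s["eef_pos"]
for dx,dz in((0,0),(.019,0),(-.019,0),(.0,.019),(.019,.019),(-.019,.019),(.0,.066)): print(dx,dz,np.array(proj("wrist",p+EY*dx+[0,0,dz])),np.array(proj("side",p+EY*dx+[0,0,dz])))
im=cv2.imread("pics/s1.png")[160:300,230:370];cv2.imwrite("pics/s1c.png",cv2.resize(im,None,fx=4.2,fy=4.2,interpolation=cv2.INTER_CUBIC))
```

```text
0 0 [275.8 254.3] [293.8 221.5]
0.019 0 [312.9 254.1] [288.3 217. ]
-0.019 0 [238.6 254.5] [299.4 226.2]
0.0 0.019 [275.7 271.4] [294.  216.3]
0.019 0.019 [317.3 271.2] [288.4 211.7]
-0.019 0.019 [234.1 271.6] [299.6 220.9]
0.0 0.066 [275.3 338.7] [294.3 202.6]
```

View pics/s1c.png

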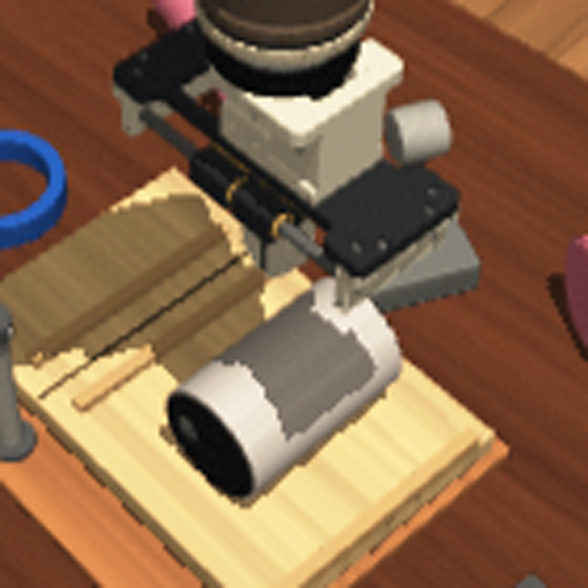

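>>> jog_arm --increments '[[[-0.01,0.005,0.015],[0,0,0]],[[-0.022,0.01,0.03],[0.002,0,0]],[[-0.022,0.01,0.045],[0.002,0,0]],[[-0.022,0.01,0.06],[0.002,0,0]],[[-0.022,0.01,0.07],[0.002,0,0]],[[-0.022,0.01,0.077],[0.002,0,0]],[[-0.022,0.01,0.082],[0.002,0,0]],[[-0.022,0.01,0.083],[0.002,0,0]],[[-0.022,0.01,0.083],[0.002,0,0]]]'

```text
time: 2.67
eef_pos: [0.544, -0.1523, 0.1239]
eef_rot: [-2.301, -2.137, 0.002]
wrist_force: [0.1, 0.8, -0.3]
finger_gap: 0.008
```

```bash
cat >> h.py <<'E'
def st():
    s=ctrl.get_state();f=s["wrist_force"]
    print("t %.2f"%s["time"],"mark pos mm",np.round(inM(s["eef_pos"])*1e3,2),"F mark xyz",np.round([f@EX,f@EY,f[2]],2),"gap",round(s["finger_gap"],3))
E
python3 -c "
from h import *
st();print(ctrl.get_state()['eef_rot'])"
```

```text
t 2.67 mark pos mm [   2.82 -131.87   85.92] F mark xyz [ 0.09  0.77 -0.34] gap 0.008
[-2.30058779e+00 -2.13732403e+00  1.83967778e-03]
```

>>> jog_arm --increments '[[[0,0,0.001],[0,0,0]],[[0,0,0.002],[0,0,0]],[[0,0,0.003],[0,0,0]],[[0,0,0.0035],[0,0,0]],[[0,0,0.0035],[0,0,0]],[[0,0,0.0035],[0,0,0]]]'

```text
time: 3.17
eef_pos: [0.5439, -0.1525, 0.1203]
eef_rot: [-2.301, -2.137, 0.002]
wrist_force: [0.0, -0.6, -0.2]
finger_gap: 0.003
```

```bash
python3 -c "
from h import *
st()"
```

```text
t 3.17 mark pos mm [   2.7  -132.1    82.31] F mark xyz [ 0.06 -0.59 -0.19] gap 0.003
```

>>> jog_arm --increments '[[[-0.002,0,0.0005],[0,0,0]],[[-0.004,0,0.001],[0,0,0]],[[-0.005,0,0.0015],[0,0,0]],[[-0.005,0,0.0018],[0,0,0]],[[-0.005,0,0.0018],[0,0,0]]]'

```text
time: 3.58
eef_pos: [0.5435, -0.1577, 0.1183]
eef_rot: [-2.301, -2.136, 0.002]
wrist_force: [0.1, -0.3, 0.1]
finger_gap: 0.008
```

```bash
python3 -c "
from h import *
st()"
```

```text
t 3.58 mark pos mm [   2.63 -137.26   80.33] F mark xyz [ 0.14 -0.25  0.05] gap 0.008
```

>>> jog_arm --increments '[[[0,0,0.0002],[0,0,0]],[[0,0,0.0004],[0,0,0]],[[0,0,0.0006],[0,0,0]],[[0,0,0.0006],[0,0,0]]]'

```text
time: 3.92
eef_pos: [0.5435, -0.1575, 0.1178]
eef_rot: [-2.301, -2.137, 0.002]
wrist_force: [-0.0, -0.2, 0.8]
finger_gap: 0.007
```

```bash
python3 -c "
from h import *
st()"
```

```text
t 3.92 mark pos mm [   2.67 -137.04   79.79] F mark xyz [ 0.02 -0.24  0.76] gap 0.007
```

>>> jog_arm --increments '[[[0,0,0.0002],[0,0,0]],[[0,0,0.0004],[0,0,0]],[[0,0,0.0004],[0,0,0]]]'

```text
time: 4.17
eef_pos: [0.5435, -0.1575, 0.1174]
eef_rot: [-2.301, -2.137, 0.002]
wrist_force: [0.0, -0.6, -0.0]
finger_gap: 0.002
```

```bash
python3 -c "
from h import *
st()"
```

```text
t 4.17 mark pos mm [   2.63 -137.07   79.38] F mark xyz [ 0.08 -0.58 -0.03] gap 0.002
```

>>> jog_arm --increments '[[[0,0,0.0002],[0,0,0]],[[0,0,0.0004],[0,0,0]],[[0,0,0.0006],[0,0,0]]]'

```text
time: 4.42
eef_pos: [0.5435, -0.1575, 0.1168]
eef_rot: [-2.301, -2.137, 0.002]
wrist_force: [0.2, -0.8, -0.0]
finger_gap: 0.007
```

```bash
python3 -c "
from h import *
st()"
```

```text
t 4.42 mark pos mm [   2.69 -137.13   78.84] F mark xyz [ 0.27 -0.75 -0.01] gap 0.007
```

>>> jog_arm --increments '[[[0,0,-0.0015],[0,0,0]],[[0.003,0,-0.0015],[0,0,0]],[[0.006,0,-0.0015],[0,0,0]],[[0.008,0,-0.0015],[0,0,0]],[[0.008,0,-0.0012],[0,0,0]],[[0.008,0,-0.0009],[0,0,0]],[[0.008,0,-0.0009],[0,0,0]]]'

```text
time: 5.0
eef_pos: [0.5442, -0.1496, 0.1178]
eef_rot: [-2.301, -2.137, 0.002]
wrist_force: [0.6, -0.0, 0.9]
finger_gap: 0.006
```

```bash
python3 -c "
from h import *
st()"
```

```text
t 5.00 mark pos mm [   2.76 -129.15   79.76] F mark xyz [0.64 0.01 0.93] gap 0.006
```

>>> jog_arm --increments '[[[0,0,0.0002],[0,0,0]],[[0,0,0.0004],[0,0,0]],[[0,0,0.0004],[0,0,0]]]'

```text
time: 5.25
eef_pos: [0.5442, -0.1498, 0.1175]
eef_rot: [-2.301, -2.137, 0.002]
wrist_force: [-0.4, -0.6, 2.5]
finger_gap: 0.005
```

```bash
python3 -c "
from h import *
st()"
```

```text
t 5.25 mark pos mm [   2.79 -129.35   79.5 ] F mark xyz [-0.32 -0.61  2.51] gap 0.005
```

>>> jog_arm --increments '[[[0,0,0.0002],[0,0,0]],[[0,0,0.0004],[0,0,0]],[[0,0,0.0004],[0,0,0]]]'

```text
time: 5.5
eef_pos: [0.5442, -0.1498, 0.1172]
eef_rot: [-2.301, -2.137, 0.002]
wrist_force: [-0.4, 0.0, 5.9]
finger_gap: 0.005
```

```bash
python3 -c "
from h import *
st()"
```

```text
t 5.50 mark pos mm [   2.82 -129.37   79.21] F mark xyz [-0.38 -0.03  5.95] gap 0.005
```

>>> jog_arm --increments '[[[0.0005,0,0.0002],[0,0,0]],[[0.0015,0,0.0003],[0,0,0]],[[0.003,0,0.0003],[0,0,0]],[[0.005,0,0.0003],[0,0,0]],[[0.007,0,0.0003],[0,0,0]],[[0.009,0,0.0003],[0,0,0]],[[0.011,0,0.0003],[0,0,0]]]'

```text
time: 6.08
eef_pos: [0.5449, -0.1389, 0.1173]
eef_rot: [-2.302, -2.137, 0.002]
wrist_force: [-4.1, -0.9, 11.9]
finger_gap: 0.006
```

```bash
python3 -c "
from h import *
import cv2
st();cv2.imwrite('pics/t2.png',imaging.read_camera('top')); cv2.imwrite('pics/s2.png',imaging.read_camera('side'))
im=cv2.imread('pics/s2.png')[160:300,230:370];cv2.imwrite('pics/s2c.png',cv2.resize(im,None,fx=4.2,fy=4.2,interpolation=cv2.INTER_CUBIC))"
```

```text
t 6.08 mark pos mm [   2.69 -118.42   79.31] F mark xyz [-4.06 -1.22 11.87] gap 0.006
```

View pics/s2c.png

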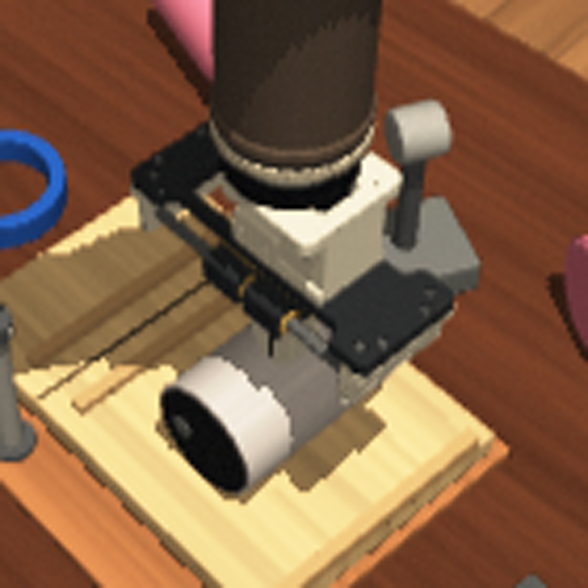

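>>> jog_arm --increments '[[[0.001,-0.0002,-0.0003],[0,0,0]],[[0.003,-0.0004,-0.0004],[0,0,0]],[[0.005,-0.0005,-0.0004],[0,0,0]],[[0.007,-0.0006,-0.0004],[0,0,0]],[[0.009,-0.0006,-0.0004],[0,0,0]]]'

```text
time: 6.6
eef_pos: [0.5454, -0.1297, 0.1177]
eef_rot: [-2.302, -2.137, 0.001]
wrist_force: [-1.4, -0.5, 8.8]
finger_gap: 0.005
```

```bash
python3 -c "
from h import *
st()"
```

```text
t 6.60 mark pos mm [   2.49 -109.22   79.7 ] F mark xyz [-1.32 -0.58  8.76] gap 0.005
```

>>> jog_arm --increments '[[[0.002,-0.0001,0],[0,0,0]],[[0.004,-0.0001,0],[0,0,0]],[[0.006,-0.0002,0],[0,0,0]],[[0.008,-0.0002,0],[0,0,0]],[[0.01,-0.0003,0],[0,0,0]],[[0.012,-0.0003,0],[0,0,0]]]'

```text
time: 7.1
eef_pos: [0.5461, -0.1176, 0.1176]
eef_rot: [-2.302, -2.137, 0.001]
wrist_force: [-0.4, -0.3, 6.6]
finger_gap: 0.008
```

```bash
python3 -c "
from h import *
st()"
```

```text
t 7.10 mark pos mm [  2.3  -97.06  79.63] F mark xyz [-0.34 -0.32  6.65] gap 0.008
```

>>> jog_arm --increments '[[[0.002,0,0.0001],[0,0,0]],[[0.004,0,0.0001],[0,0,0]],[[0.006,0,0.0002],[0,0,0]],[[0.008,-0.0001,0.0002],[0,0,0]],[[0.01,-0.0001,0.0002],[0,0,0]]]'

```text
time: 7.52
eef_pos: [0.5467, -0.1074, 0.1172]
eef_rot: [-2.301, -2.137, 0.001]
wrist_force: [0.2, 0.3, 3.9]
finger_gap: 0.007
```

```bash
python3 -c "
from h import *
st()"
```

```text
t 7.52 mark pos mm [  2.1  -86.88  79.23] F mark xyz [0.14 0.27 3.88] gap 0.007
```

>>> jog_arm --increments '[[[0,0,0],[0,0,0]],[[0,0,-0.0005],[0,0,0]],[[0,0,-0.0015],[0,0,0]],[[-0.002,0,-0.004],[0,0,0]],[[-0.01,0,-0.004],[0,0,0]],[[-0.019,0,-0.004],[0,0,0]],[[-0.024,0,-0.004],[0,0,0]],[[-0.024,0,-0.004],[0,0,0]]]'

```text
time: 8.18
eef_pos: [0.5439, -0.134, 0.1208]
eef_rot: [-2.304, -2.134, 0.003]
wrist_force: [0.3, -0.6, 0.9]
finger_gap: 0.007
```

```bash
python3 -c "
from h import *
import cv2
st();cv2.imwrite('pics/w3.png',imaging.read_camera('wrist'));a=cv2.imread('pics/w3.png');cv2.imwrite('pics/t3.png',imaging.read_camera('top'))
im=cv2.imread('pics/t3.png')[175:300,230:380];cv2.imwrite('pics/t3c.png',cv2.resize(im,None,fx=4.8,fy=4.8,interpolation=cv2.INTER_CUBIC))"
```

```text
t 8.18 mark pos mm [   1.36 -113.61   82.81] F mark xyz [ 0.29 -0.58  0.9 ] gap 0.007
```

View pics/w3.png

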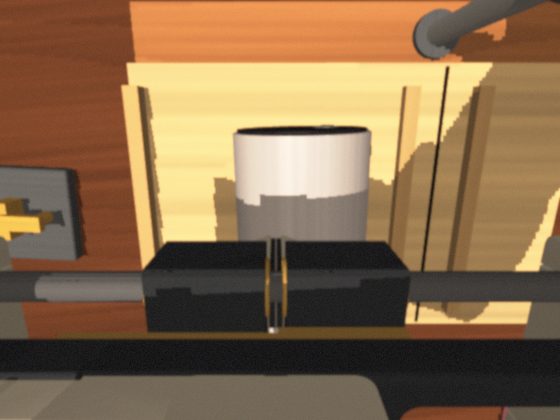

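View pics/t3c.png

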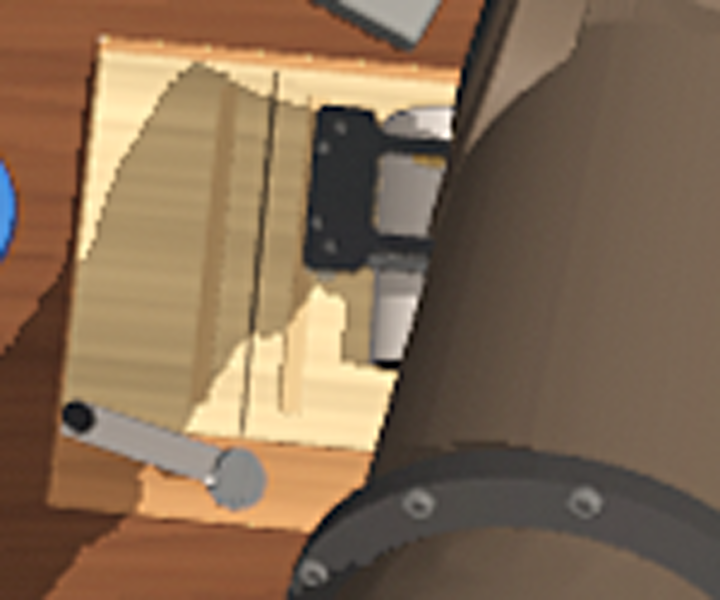

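```bash
cat >> h.py <<'E'
def tube(ul,ur,v,zc=.040,P=None,n="wrist"):
    a=[]
    for u in(ul,ur):
        o,d=ray(n,u,v,P);a.append(np.arctan2(d@EY,-d[2]))
    c=inM(o);h=(a[1]-a[0])/2;m=(a[0]+a[1])/2
    return c[1]+np.tan(m)*(c[2]-zc), (c[2]-zc)/np.cos(m)*abs(np.sin(h))
E
python3 -c "
from h import *
for r in((235,370,150),(236,369,180),(237,367,225)):print(tube(*r))
# tool axis check and mark line rays
for u,v in((447,70),(417,320)): print(inM(plane('wrist',u,v,.038)))
for u,v in((408,90),(393,230)): print(inM(plane('wrist',u,v,.047)))
for u,v in((415,90),(402,230)): print(inM(plane('wrist',u,v,.047)))
"
```

```text
(np.float64(-0.09629794053887099), np.float64(0.03937510903868939))
(np.float64(-0.0959583383764944), np.float64(0.03969906022216175))
(np.float64(-0.09572280474878295), np.float64(0.04021885500244537))
[-9.58505809e-02  3.75387576e-03  6.93889390e-18]
[9.68910232e-02 4.66165124e-03 6.93889390e-18]
[-0.0825567  -0.02457748  0.009     ]
[ 0.01502989 -0.02558928  0.009     ]
[-0.08255138 -0.01997225  0.009     ]
[ 0.01503715 -0.01898147  0.009     ]
```

>>> jog_arm --increments '[[[0.002,0.0005,0.001],[0,0,0]],[[0.003,0.001,0.002],[0,0,0]],[[0.003,0.001,0.0027],[0,0,0]],[[0.003,0.001,0.003],[0,0,0]],[[0.003,0.001,0.0032],[0,0,0]],[[0.003,0.001,0.0034],[0,0,0]]]'

```text
time: 8.78
eef_pos: [0.5458, -0.1286, 0.1176]
eef_rot: [-2.301, -2.137, 0.002]
wrist_force: [-0.6, -0.1, 3.6]
finger_gap: 0.002
```

```bash
python3 -c "
from h import *
st()"
```

```text
t 8.78 mark pos mm [   2.81 -108.09   79.58] F mark xyz [-0.6  -0.15  3.59] gap 0.002
```

>>> jog_arm --increments '[[[0.0005,0,0.0002],[0,0,0]],[[0.0015,0,0.0004],[0,0,0]],[[0.003,0,0.0005],[0,0,0]],[[0.005,-0.0001,0.0005],[0,0,0]],[[0.007,-0.0001,0.0005],[0,0,0]],[[0.009,-0.0002,0.0004],[0,0,0]],[[0.011,-0.0002,0.0003],[0,0,0]]]'

```text
time: 9.37
eef_pos: [0.5465, -0.1177, 0.1177]
eef_rot: [-2.302, -2.137, 0.001]
wrist_force: [-1.8, -0.5, 8.1]
finger_gap: 0.007
```

```bash
python3 -c "
from h import *
st()"
```

```text
t 9.37 mark pos mm [  2.7  -97.12  79.69] F mark xyz [-1.74 -0.67  8.09] gap 0.007
```

>>> jog_arm --increments '[[[0.002,-0.0001,0],[0,0,0]],[[0.004,-0.0002,0],[0,0,0]],[[0.006,-0.0003,0],[0,0,0]],[[0.008,-0.0004,0],[0,0,0]],[[0.01,-0.0004,0],[0,0,0]],[[0.012,-0.0005,0],[0,0,0]],[[0.014,-0.0005,0],[0,0,0]]]'

```text
time: 9.95
eef_pos: [0.5473, -0.1036, 0.1178]
eef_rot: [-2.302, -2.137, 0.001]
wrist_force: [-0.1, 0.2, 7.8]
finger_gap: 0.004
```

```bash
python3 -c "
from h import *
st()"
```

```text
t 9.95 mark pos mm [  2.48 -83.04  79.8 ] F mark xyz [-0.16  0.14  7.82] gap 0.004
```

>>> jog_arm --increments '[[[0.002,0,0],[0,0,0]],[[0.004,-0.0001,0],[0,0,0]],[[0.006,-0.0001,0.0001],[0,0,0]],[[0.008,-0.0002,0.0001],[0,0,0]],[[0.01,-0.0002,0.0002],[0,0,0]],[[0.012,-0.0002,0.0003],[0,0,0]],[[0.014,-0.0003,0.0004],[0,0,0]],[[0.016,-0.0003,0.0006],[0,0,0]]]'

```text
time: 10.62
eef_pos: [0.5482, -0.0874, 0.1171]
eef_rot: [-2.301, -2.137, 0.0]
wrist_force: [-0.5, -0.2, 6.0]
finger_gap: 0.008
```

```bash
python3 -c "
from h import *
st()"
```

```text
t 10.62 mark pos mm [  2.17 -66.79  79.08] F mark xyz [-0.47 -0.23  6.04] gap 0.008
```

>>> jog_arm --increments '[[[0,0,-0.0003],[0,0,0]],[[0,0,-0.001],[0,0,0]],[[-0.001,0.0001,-0.003],[0,0,0]],[[-0.005,0.0002,-0.0035],[0,0,0]],[[-0.013,0.0004,-0.0035],[0,0,0]],[[-0.021,0.0006,-0.0035],[0,0,0]],[[-0.024,0.0006,-0.003],[0,0,0]],[[-0.024,0.0006,-0.002],[0,0,0]],[[-0.024,0.0006,-0.001],[0,0,0]],[[-0.024,0.0006,-0.0004],[0,0,0]]]'

```text
time: 11.45
eef_pos: [0.5464, -0.1115, 0.1167]
eef_rot: [-2.301, -2.137, 0.002]
wrist_force: [-1.2, -1.0, 3.0]
finger_gap: 0.008
```

```bash
python3 -c "
from h import *
st()"
```

```text
t 11.45 mark pos mm [  2.18 -90.96  78.72] F mark xyz [-1.14 -1.11  2.96] gap 0.008
```

>>> jog_arm --increments '[[[0.001,0,0.0003],[0,0,0]],[[0.003,0,0.0003],[0,0,0]],[[0.005,0,0.0001],[0,0,0]],[[0.007,0,-0.0001],[0,0,0]],[[0.009,-0.0001,-0.0003],[0,0,0]],[[0.011,-0.0001,-0.0004],[0,0,0]]]'

```text
time: 11.95
eef_pos: [0.5472, -0.1001, 0.1176]
eef_rot: [-2.3, -2.137, 0.002]
wrist_force: [-0.8, -0.1, 5.8]
finger_gap: 0.005
```

```bash
python3 -c "
from h import *
st()"
```

```text
t 11.95 mark pos mm [  2.05 -79.56  79.61] F mark xyz [-0.77 -0.18  5.75] gap 0.005
```

>>> jog_arm --increments '[[[0.002,0,0.0002],[0,0,0]],[[0.004,0,0.0002],[0,0,0]],[[0.006,-0.0001,0.0001],[0,0,0]],[[0.008,-0.0001,0.0001],[0,0,0]],[[0.01,-0.0002,0.0001],[0,0,0]],[[0.012,-0.0002,0.0001],[0,0,0]],[[0.014,-0.0002,0.0001],[0,0,0]]]'

```text
time: 12.53
eef_pos: [0.548, -0.0861, 0.1178]
eef_rot: [-2.3, -2.137, 0.002]
wrist_force: [-2.8, 0.6, 8.1]
finger_gap: 0.004
```

```bash
python3 -c "
from h import *
st();import cv2;cv2.imwrite('pics/w4.png',imaging.read_camera('wrist'))"
```

```text
t 12.53 mark pos mm [  1.86 -65.5   79.75] F mark xyz [-2.85  0.39  8.14] gap 0.004
```

View pics/w4.png

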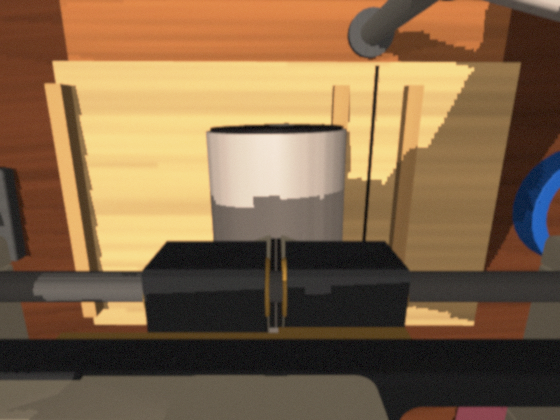

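```bash
python3 -c "
from h import *
for r in((208,345,150),(210,344,180),(213,343,225)):print(tube(*r))
for u,v in((376,75),(365,235)): print(inM(plane('wrist',u,v,.038)))
"
```

```text
(np.float64(-0.06455614694394309), np.float64(0.039455486303257715))
(np.float64(-0.06423462727198467), np.float64(0.03951066302575099))
(np.float64(-0.06357331365453212), np.float64(0.03974485489245635))
[-9.22512878e-02  1.95045814e-03  6.93889390e-18]
[2.13951731e-02 2.69258624e-03 6.93889390e-18]
```

>>> jog_arm --increments '[[[0.002,-0.0002,0],[0,0,0]],[[0.004,-0.0004,0],[0,0,0]],[[0.006,-0.0005,0],[0,0,0]],[[0.008,-0.0006,0],[0,0,0]],[[0.01,-0.0006,0],[0,0,0]],[[0.012,-0.0006,0.0001],[0,0,0]],[[0.014,-0.0007,0.0001],[0,0,0]],[[0.016,-0.0007,0.0001],[0,0,0]],[[0.018,-0.0007,0.0002],[0,0,0]]]'

```text
time: 13.33
eef_pos: [0.5491, -0.0679, 0.1176]
eef_rot: [-2.3, -2.138, 0.001]
wrist_force: [-1.5, 0.8, 5.9]
finger_gap: 0.003
```

```bash
python3 -c "
from h import *
st()"
```

```text
t 13.33 mark pos mm [  1.58 -47.31  79.55] F mark xyz [-1.56  0.7   5.87] gap 0.003
```

>>> jog_arm --increments '[[[0,0,-0.0003],[0,0,0]],[[0,0,-0.001],[0,0,0]],[[-0.001,0.0001,-0.003],[0,0,0]],[[-0.005,0.0004,-0.0035],[0,0,0]],[[-0.013,0.0006,-0.0035],[0,0,0]],[[-0.021,0.0006,-0.0035],[0,0,0]],[[-0.026,0.0006,-0.0035],[0,0,0]],[[-0.026,0.0006,-0.002],[0,0,0]],[[-0.026,0.0006,-0.001],[0,0,0]],[[-0.026,0.0006,0],[0,0,0]],[[-0.026,0.0006,0.0002],[0,0,0]]]'

```text
time: 14.25
eef_pos: [0.5473, -0.0942, 0.1165]
eef_rot: [-2.3, -2.137, 0.002]
wrist_force: [0.8, 1.2, -0.5]
finger_gap: 0.002
```

```bash
python3 -c "
from h import *
st();import cv2;cv2.imwrite('pics/w5.png',imaging.read_camera('wrist'))"
```

```text
t 14.25 mark pos mm [  1.73 -73.69  78.52] F mark xyz [ 0.72  1.26 -0.47] gap 0.002
```

View pics/w5.png

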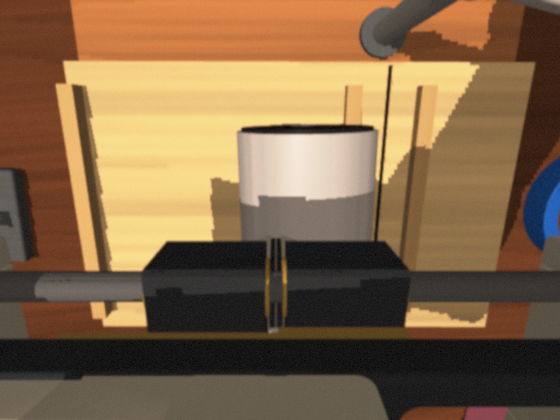

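```bash
python3 -c "
from h import *
for r in((237,377,150),(238,376,180),(240,373,225)):print(tube(*r))
for u,v in((390,75),(379,235)): print(inM(plane('wrist',u,v,.038)))
"
```

```text
(np.float64(-0.05618101699679891), np.float64(0.039895270681807975))
(np.float64(-0.055762042611848), np.float64(0.04024018757839068))
(np.float64(-0.055370127393003565), np.float64(0.04021464024684811))
[-9.22454112e-02  2.21506973e-03  6.93889390e-18]
[2.08402339e-02 4.12904628e-03 6.93889390e-18]
```

>>> jog_arm --increments '[[[0.002,0,0.0001],[0,0,0]],[[0.004,0,0.0],[0,0,0]],[[0.006,0,-0.0001],[0,0,0]]]'

```text
time: 14.55
eef_pos: [0.5479, -0.0882, 0.117]
eef_rot: [-2.301, -2.137, 0.002]
wrist_force: [-0.5, -0.4, 1.3]
finger_gap: 0.002
```

```bash
python3 -c "
from h import *
st()"
```

```text
t 14.55 mark pos mm [  1.9  -67.67  79.  ] F mark xyz [-0.51 -0.45  1.3 ] gap 0.002
```

>>> jog_arm --increments '[[[0.001,0,0.0004],[0,0,0]],[[0.003,0,0.0005],[0,0,0]],[[0.005,0,0.0003],[0,0,0]],[[0.007,0,0.0002],[0,0,0]],[[0.009,0,0.0],[0,0,0]]]'

```text
time: 14.97
eef_pos: [0.5481, -0.0808, 0.1174]
eef_rot: [-2.302, -2.136, 0.004]
wrist_force: [-4.4, -5.5, 8.2]
finger_gap: 0.011
```

```bash
python3 -c "
from h import *
st()"
```

```text
t 14.97 mark pos mm [  1.61 -60.2   79.35] F mark xyz [-3.98 -5.84  8.22] gap 0.011
```

>>> jog_arm --increments '[[[-0.0015,-0.0003,-0.0004],[0,0,0]],[[-0.003,-0.0005,-0.001],[0,0,0]],[[-0.004,-0.0005,-0.0025],[0,0,0]],[[-0.009,-0.0005,-0.0025],[0,0,0]],[[-0.0115,-0.0005,-0.0025],[0,0,0]],[[-0.0115,-0.0005,-0.0015],[0,0,0]],[[-0.0115,-0.0005,-0.0005],[0,0,0]],[[-0.0115,-0.0005,0.0003],[0,0,0]],[[-0.0115,-0.0005,0.0006],[0,0,0]]]'

```text
time: 15.72
eef_pos: [0.5473, -0.0913, 0.117]
eef_rot: [-2.301, -2.137, 0.001]
wrist_force: [-4.2, -0.9, 14.1]
finger_gap: 0.001
```

```bash
python3 -c "
from h import *
st()
for h in(7.5,9,10.5):
    t0=np.arccos((40-h)/40);print('h',h,'touch yc',round(-29-40*np.sin(t0),1))
    ys=-29-40*np.sin(t0);out=[]
    tt=np.linspace(t0,0,400);s=40*(t0-tt)+40*(np.sin(t0)-np.sin(tt));r=40*np.cos(tt)-40+h;yc=-29-40*np.sin(tt)
    for q in np.arange(0,s[-1],4):
        i=np.argmin(abs(s-q));o=-16+s[i]-(yc[i]-ys);d=max(abs(o)-5,0);out.append((int(q),round(yc[i],1),round(o,1),round(r[i]-d*d/80,2)))
    print(out)
"
```

```text
t 15.72 mark pos mm [  1.53 -70.8   78.96] F mark xyz [-4.14 -1.18 14.13] gap 0.001
h 7.5 touch yc -52.3
[(0, np.float64(-52.3), np.float64(-16.0), np.float64(-1.51)), (4, np.float64(-50.5), np.float64(-13.8), np.float64(0.25)), (8, np.float64(-48.6), np.float64(-11.6), np.float64(1.8)), (12, np.float64(-46.8), np.float64(-9.5), np.float64(3.09)), (16, np.float64(-44.9), np.float64(-7.5), np.float64(4.13)), (20, np.float64(-42.9), np.float64(-5.3), np.float64(5.0)), (24, np.float64(-41.0), np.float64(-3.3), np.float64(5.65)), (28, np.float64(-39.1), np.float64(-1.3), np.float64(6.21)), (32, np.float64(-37.1), np.float64(0.8), np.float64(6.68)), (36, np.float64(-35.1), np.float64(2.8), np.float64(7.03)), (40, np.float64(-33.1), np.float64(4.8), np.float64(7.29)), (44, np.float64(-31.1), np.float64(6.8), np.float64(7.4)), (48, np.float64(-29.1), np.float64(8.8), np.float64(7.32))]
h 9 touch yc -54.3
[(0, np.float64(-54.3), np.float64(-16.0), np.float64(-1.51)), (4, np.float64(-52.5), np.float64(-13.7), np.float64(0.43)), (8, np.float64(-50.7), np.float64(-11.5), np.float64(2.08)), (12,
[... 894 characters left out ...]
.float64(-9.3), np.float64(3.85)), (16, np.float64(-48.9), np.float64(-7.2), np.float64(5.15)), (20, np.float64(-47.0), np.float64(-5.0), np.float64(6.23)), (24, np.float64(-45.1), np.float64(-2.9), np.float64(7.11)), (28, np.float64(-43.2), np.float64(-0.8), np.float64(7.9)), (32, np.float64(-41.2), np.float64(1.2), np.float64(8.59)), (36, np.float64(-39.3), np.float64(3.3), np.float64(9.15)), (40, np.float64(-37.3), np.float64(5.3), np.float64(9.62)), (44, np.float64(-35.3), np.float64(7.3), np.float64(9.93)), (48, np.float64(-33.3), np.float64(9.3), np.float64(10.03)), (52, np.float64(-31.3), np.float64(11.4), np.float64(9.93)), (56, np.float64(-29.4), np.float64(13.3), np.float64(9.64))]
```

>>> jog_arm --increments '[[[0,-0.0003,-0.0004],[0,0,0]],[[0,-0.0004,-0.0006],[0,0,0]],[[0,-0.0004,-0.0006],[0,0,0]]]'

```text
time: 15.97
eef_pos: [0.5472, -0.0912, 0.1175]
eef_rot: [-2.302, -2.137, 0.001]
wrist_force: [-1.2, -0.5, 7.3]
finger_gap: 0.007
```

```bash
python3 -c "
from h import *
st();import cv2;cv2.imwrite('pics/w6.png',imaging.read_camera('wrist'))"
```

```text
t 15.97 mark pos mm [  1.44 -70.64  79.54] F mark xyz [-1.15 -0.6   7.3 ] gap 0.007
```

View pics/w6.png

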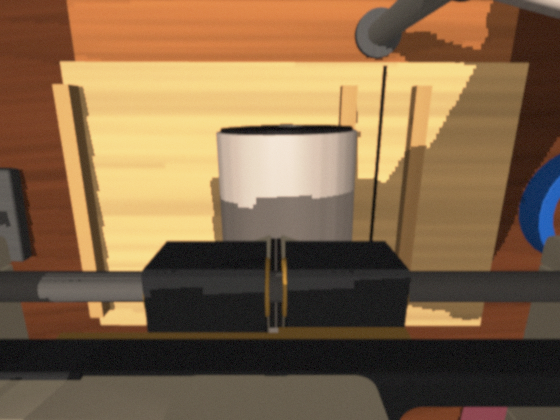

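```bash
python3 -c "
from h import *
for r in((218,356,150),(219,355,180),(222,353,225)):print(tube(*r))
for u,v in((385,75),(373,235)): print(inM(plane('wrist',u,v,.038)))
"
```

```text
(np.float64(-0.06428888391086017), np.float64(0.03966084181059387))
(np.float64(-0.06413707267538973), np.float64(0.040008201588197706))
(np.float64(-0.06358799853408471), np.float64(0.039973743483773985))
[-9.24375307e-02  2.22814137e-03  6.93889390e-18]
[2.10986991e-02 2.93815841e-03 6.93889390e-18]
```

>>> jog_arm --increments '[[[0.001,0,0],[0,0,0]],[[0.003,0,0],[0,0,0]],[[0.005,0,0],[0,0,0]],[[0.007,-0.0001,0],[0,0,0]],[[0.009,-0.0001,0],[0,0,0]],[[0.011,-0.0001,0],[0,0,0]],[[0.013,-0.0002,0],[0,0,0]],[[0.014,-0.0002,0],[0,0,0]],[[0.014,-0.0002,0],[0,0,0]]]'

```text
time: 16.77
eef_pos: [0.5481, -0.0766, 0.1176]
eef_rot: [-2.301, -2.138, 0.0]
wrist_force: [-1.1, 0.3, 9.0]
finger_gap: 0.006
```

```bash
python3 -c "
from h import *
st()"
```

```text
t 16.77 mark pos mm [  1.22 -56.1   79.62] F mark xyz [-1.15  0.25  9.05] gap 0.006
```

>>> jog_arm --increments '[[[0,0,-0.0004],[0,0,0]],[[0,0,-0.001],[0,0,0]],[[-0.001,0,-0.003],[0,0,0]],[[-0.005,0.0001,-0.0035],[0,0,0]],[[-0.012,0.0001,-0.0035],[0,0,0]],[[-0.019,0.0001,-0.0035],[0,0,0]],[[-0.0215,0.0001,-0.002],[0,0,0]],[[-0.0215,0.0001,-0.0005],[0,0,0]],[[-0.0215,0.0001,0.0005],[0,0,0]],[[-0.0215,0.0001,0.001],[0,0,0]],[[-0.0215,0.0001,0.001],[0,0,0]]]'

```text
time: 17.68
eef_pos: [0.546, -0.0982, 0.1156]
eef_rot: [-2.3, -2.137, 0.002]
wrist_force: [-0.2, -0.7, -0.4]
finger_gap: 0.007
```

```bash
python3 -c "
from h import *
st();import cv2;cv2.imwrite('pics/w7.png',imaging.read_camera('wrist'))"
```

```text
t 17.68 mark pos mm [  0.74 -77.76  77.65] F mark xyz [-0.14 -0.71 -0.37] gap 0.007
```

View pics/w7.png

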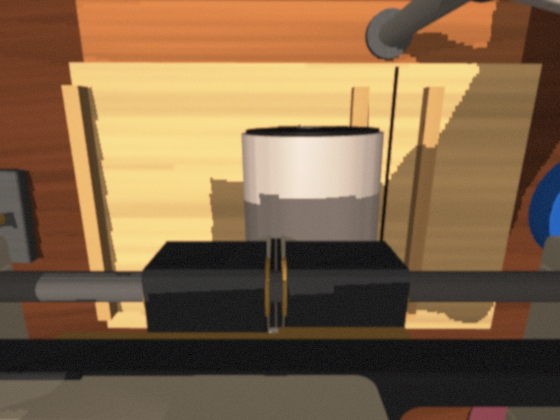

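>>> jog_arm --increments '[[[0.001,0,-0.0002],[0,0,0]],[[0.002,0,-0.0004],[0,0,0]],[[0.0025,0,-0.0004],[0,0,0]]]'

```text
time: 17.98
eef_pos: [0.5464, -0.0957, 0.1164]
eef_rot: [-2.301, -2.137, 0.002]
wrist_force: [-0.6, 0.6, 0.1]
finger_gap: 0.004
```

```bash
python3 -c "
from h import *
import cv2
st()
"
```

```text
t 17.98 mark pos mm [  0.96 -75.24  78.41] F mark xyz [-0.61  0.56  0.08] gap 0.004
```

>>> jog_arm --increments '[[[0,0,0.0003],[0,0,0]],[[0,0,0.0005],[0,0,0]],[[0,0,0.0005],[0,0,0]]]'

```text
time: 18.23
eef_pos: [0.5462, -0.096, 0.1158]
eef_rot: [-2.301, -2.137, 0.002]
wrist_force: [0.5, 0.0, 0.4]
finger_gap: 0.005
```

```bash
python3 -c "
from h import *
import cv2
st()
"
```

```text
t 18.23 mark pos mm [  0.84 -75.58  77.8 ] F mark xyz [0.47 0.07 0.36] gap 0.005
```

```bash
python3 -c "
from h import *
import cv2
cv2.imwrite('pics/w8.png',imaging.read_camera('wrist'))
a=cv2.imread('pics/w8.png')
for v in (145,160,180): print(v,[int(x) for x in a[v,225:260].mean(1)],[int(x) for x in a[v,360:395].mean(1)])
"
```

```text
145 [204, 204, 203, 202, 203, 203, 204, 205, 203, 204, 203, 199, 191, 161, 146, 153, 154, 161, 167, 169, 171, 173, 178, 178, 181, 189, 193, 198, 197, 196, 201, 198, 197, 196, 198] [171, 169, 170, 168, 170, 168, 167, 164, 163, 162, 157, 151, 143, 139, 138, 131, 122, 120, 140, 172, 193, 199, 199, 193, 165, 107, 45, 59, 126, 181, 197, 201, 200, 199, 199]
160 [197, 197, 198, 197, 199, 200, 198, 197, 198, 197, 197, 197, 189, 172, 154, 149, 150, 156, 164, 170, 172, 177, 175, 175, 178, 184, 191, 195, 198, 199, 197, 199, 198, 197, 199] [172, 170, 171, 167, 167, 169, 165, 164, 162, 156, 149, 145, 138, 135, 131, 126, 121, 138, 174, 193, 199, 198, 186, 144, 84, 49, 88, 151, 187, 195, 200, 198, 199, 201, 199]
180 [120, 148, 179, 193, 193, 196, 194, 195, 194, 194, 197, 195, 187, 172, 154, 146, 149, 153, 159, 163, 167, 174, 175, 174, 174, 179, 188, 190, 196, 199, 197, 198, 198, 197, 199] [171, 171, 167, 168, 167, 166, 162, 159, 154, 149, 144, 137, 135, 129, 123, 119, 119, 131, 139, 162, 183, 169, 107, 47, 71, 139, 186, 189, 162, 141, 132, 127, 120, 116, 117]
```

```bash
python3 -c "
from h import *
for r in((237.5,378.5,145),(238,377.5,160),(238,378,180)):print(tube(*r))
for u,v in((386.2,145),(384.9,160),(383.1,180)): print(inM(plane('wrist',u,v,.038)))
st()"
```

```text
(np.float64(-0.05771040487488683), np.float64(0.03985374973311173))
(np.float64(-0.05763928858885948), np.float64(0.03989038124624071))
(np.float64(-0.05723651495336447), np.float64(0.0406297395257037))
[-4.71099892e-02  1.49235089e-03  6.93889390e-18]
[-3.66242920e-02  1.48367094e-03  6.93889390e-18]
[-2.22537052e-02  1.42394406e-03  6.93889390e-18]
t 18.28 mark pos mm [  0.83 -75.62  77.81] F mark xyz [ 0.06 -0.02  0.27] gap 0.005
```

>>> jog_arm --increments '[[[0.001,0,-0.0001],[0,0,0]],[[0.002,0,-0.0001],[0,0,0]],[[0.0025,0,-0.0001],[0,0,0]],[[0.0025,0,-0.0001],[0,0,0]]]'

```text
time: 18.62
eef_pos: [0.5465, -0.0934, 0.116]
eef_rot: [-2.301, -2.137, 0.002]
wrist_force: [-0.5, -0.9, 1.8]
finger_gap: 0.006
```

```bash
python3 -c "
from h import *
import cv2
st()
"
```

```text
t 18.62 mark pos mm [  0.92 -72.93  78.  ] F mark xyz [-0.48 -0.9   1.77] gap 0.006
```

>>> jog_arm --increments '[[[0.0005,0,0.0003],[0,0,0]],[[0.002,0,0.0004],[0,0,0]],[[0.004,0,0.0002],[0,0,0]]]'

```text
time: 18.87
eef_pos: [0.5468, -0.0899, 0.116]
eef_rot: [-2.302, -2.136, 0.002]
wrist_force: [-2.2, -0.7, 5.7]
finger_gap: 0.007
```

```bash
python3 -c "
from h import *
import cv2
st()
"
```

```text
t 18.87 mark pos mm [  0.9  -69.39  78.  ] F mark xyz [-2.13 -0.83  5.68] gap 0.007
```

>>> jog_arm --increments '[[[0.002,0,0.0001],[0,0,0]],[[0.004,0,-0.0001],[0,0,0]]]'

```text
time: 19.03
eef_pos: [0.547, -0.0857, 0.1163]
eef_rot: [-2.301, -2.137, 0.002]
wrist_force: [-2.5, -1.0, 8.2]
finger_gap: 0.006
```

```bash
python3 -c "
from h import *
import cv2
st()
"
```

```text
t 19.03 mark pos mm [  0.87 -65.23  78.28] F mark xyz [-2.39 -1.19  8.18] gap 0.006
```

>>> jog_arm --increments '[[[0.001,0,-0.0002],[0,0,0]],[[0.002,0,-0.0005],[0,0,0]]]'

```text
time: 19.2
eef_pos: [0.5471, -0.0841, 0.1168]
eef_rot: [-2.302, -2.137, 0.003]
wrist_force: [-2.2, -3.5, 6.5]
finger_gap: 0.007
```

```bash
python3 -c "
from h import *
import cv2
st()
"
```

```text
t 19.20 mark pos mm [  0.8  -63.62  78.77] F mark xyz [-1.97 -3.65  6.45] gap 0.007
```

>>> jog_arm --increments '[[[0.001,0,-0.0001],[0,0,0]],[[0.0025,0,-0.0006],[0,0,0]],[[0.004,0,-0.0012],[0,0,0]]]'

```text
time: 19.45
eef_pos: [0.5469, -0.0809, 0.1178]
eef_rot: [-2.303, -2.136, 0.004]
wrist_force: [-3.1, -5.0, 6.9]
finger_gap: 0.007
```

```bash
python3 -c "
from h import *
import cv2
st()
"
```

```text
t 19.45 mark pos mm [  0.34 -60.48  79.77] F mark xyz [-2.75 -5.2   6.89] gap 0.007
```

>>> jog_arm --increments '[[[0.001,-0.0001,-0.0001],[0,0,0]],[[0.0025,-0.0002,-0.0005],[0,0,0]],[[0.004,-0.0003,-0.001],[0,0,0]]]'

```text
time: 19.7
eef_pos: [0.5471, -0.0773, 0.119]
eef_rot: [-2.303, -2.136, 0.004]
wrist_force: [-3.6, -5.1, 8.1]
finger_gap: 0.001
```

```bash
python3 -c "
from h import *
import cv2
st();cv2.imwrite('pics/w9.png',imaging.read_camera('wrist'))
"
```

```text
t 19.70 mark pos mm [  0.33 -56.79  80.99] F mark xyz [-3.22 -5.35  8.05] gap 0.001
```

View pics/w9.png

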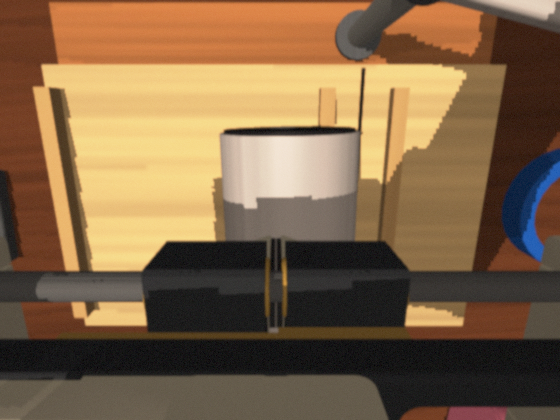

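>>> jog_arm --increments '[[[0.0015,-0.0002,-0.0005],[0,0,0]],[[0.003,-0.0004,-0.001],[0,0,0]],[[0.0045,-0.0005,-0.0014],[0,0,0]]]'

```text
time: 20.0
eef_pos: [0.5473, -0.0725, 0.1205]
eef_rot: [-2.303, -2.136, 0.003]
wrist_force: [-3.1, -4.6, 8.3]
finger_gap: 0.005
```

```bash
python3 -c "
from h import *
for r in((221.5,360,150),):print(tube(*r,zc=.042))
print(inM(plane('wrist',361.5,90,.038)))
st()
"
```

```text
(np.float64(-0.04349282946107409), np.float64(0.039995594007228796))
[-8.43490851e-02  6.56021390e-03  6.93889390e-18]
t 20.00 mark pos mm [  0.18 -51.99  82.54] F mark xyz [-2.76 -4.85  8.34] gap 0.005
```

>>> jog_arm --increments '[[[0.0015,-0.0001,-0.0004],[0,0,0]],[[0.003,-0.0002,-0.0009],[0,0,0]],[[0.0045,-0.0003,-0.0013],[0,0,0]]]'

```text
time: 20.25
eef_pos: [0.5476, -0.0676, 0.1219]
eef_rot: [-2.303, -2.137, 0.002]
wrist_force: [-0.9, -4.0, 7.7]
finger_gap: 0.008
```

```bash
python3 -c "
from h import *
st()
"
```

```text
t 20.25 mark pos mm [  0.11 -47.12  83.91] F mark xyz [-0.64 -4.06  7.66] gap 0.008
```

Climbing well. Continuing.

>>> jog_arm --increments '[[[0.0015,0,-0.0003],[0,0,0]],[[0.003,0,-0.0007],[0,0,0]],[[0.005,0,-0.0012],[0,0,0]]]'

```text
time: 20.5
eef_pos: [0.548, -0.0625, 0.1231]
eef_rot: [-2.303, -2.137, 0.002]
wrist_force: [-2.4, -2.6, 5.7]
finger_gap: 0.005
```

```bash
python3 -c "
from h import *
st()
"
```

```text
t 20.50 mark pos mm [  0.14 -41.98  85.06] F mark xyz [-2.2  -2.77  5.75] gap 0.005
```

>>> jog_arm --increments '[[[0.001,0,0.0001],[0,0,0]],[[0.0025,0,-0.0002],[0,0,0]],[[0.004,0,-0.0005],[0,0,0]]]'

```text
time: 20.75
eef_pos: [0.5484, -0.0583, 0.1237]
eef_rot: [-2.303, -2.137, 0.002]
wrist_force: [-1.7, -2.5, 7.5]
finger_gap: 0.005
```

```bash
python3 -c "
from h import *
st()
"
```

```text
t 20.75 mark pos mm [  0.19 -37.77  85.66] F mark xyz [-1.52 -2.64  7.49] gap 0.005
```

>>> jog_arm --increments '[[[0.0015,0,-0.0002],[0,0,0]],[[0.003,0,-0.0004],[0,0,0]],[[0.0045,0,-0.0007],[0,0,0]]]'

```text
time: 21.0
eef_pos: [0.5487, -0.0535, 0.1243]
eef_rot: [-2.302, -2.137, 0.001]
wrist_force: [-1.6, -1.3, 7.2]
finger_gap: 0.004
```

```bash
python3 -c "
from h import *
st()
"
```

```text
t 21.00 mark pos mm [  0.15 -33.03  86.3 ] F mark xyz [-1.55 -1.4   7.21] gap 0.004
```

>>> jog_arm --increments '[[[0.0015,0,-0.0001],[0,0,0]],[[0.003,0,-0.0002],[0,0,0]],[[0.005,0,-0.0004],[0,0,0]]]'

```text
time: 21.25
eef_pos: [0.5491, -0.0484, 0.1247]
eef_rot: [-2.302, -2.137, 0.001]
wrist_force: [-0.8, -2.1, 8.6]
finger_gap: 0.006
```

```bash
python3 -c "
from h import *
st()
"
```

```text
t 21.25 mark pos mm [  0.18 -27.88  86.69] F mark xyz [-0.61 -2.14  8.63] gap 0.006
```

>>> jog_arm --increments '[[[0.0015,0,-0.0001],[0,0,0]],[[0.003,0,-0.0003],[0,0,0]],[[0.005,0,-0.0004],[0,0,0]]]'

```text
time: 21.5
eef_pos: [0.5495, -0.0431, 0.125]
eef_rot: [-2.302, -2.137, 0.001]
wrist_force: [-1.3, -0.2, 5.3]
finger_gap: 0.006
```

```bash
python3 -c "
from h import *
st();import cv2;cv2.imwrite('pics/w10.png',imaging.read_camera('wrist'))
for v in (87,): pass
"
```

```text
t 21.50 mark pos mm [  0.12 -22.54  86.96] F mark xyz [-1.23 -0.34  5.32] gap 0.006
```

View pics/w10.png

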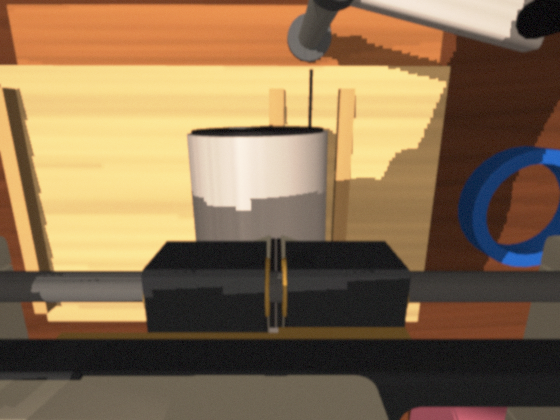

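```bash
python3 -c "
from h import *
print(tube(190,327.5,145,zc=.047),tube(191,327,170,zc=.047))
print(inM(plane('wrist',310.3,90,.038)))
st()
"
```

```text
(np.float64(-0.03150330367870116), np.float64(0.03943172280189341)) (np.float64(-0.03153366644744511), np.float64(0.039760477045511396))
[-8.47291266e-02  2.11678883e-03  6.93889390e-18]
t 21.55 mark pos mm [  0.14 -21.92  86.91] F mark xyz [-1.59 -0.25  5.33] gap 0.003
```

>>> jog_arm --increments '[[[0.0015,0,0.0003],[0,0,0]],[[0.003,0,0.0003],[0,0,0]],[[0.005,0,0.0004],[0,0,0]]]'

```text
time: 21.8
eef_pos: [0.5499, -0.0379, 0.1246]
eef_rot: [-2.301, -2.137, 0.001]
wrist_force: [-1.0, 0.6, 5.9]
finger_gap: 0.003
```

```bash
python3 -c "
from h import *
st()
"
```

```text
t 21.80 mark pos mm [  0.16 -17.34  86.6 ] F mark xyz [-1.02  0.51  5.88] gap 0.003
```

>>> jog_arm --increments '[[[0.0015,0,0.0003],[0,0,0]],[[0.003,0,0.0005],[0,0,0]],[[0.005,0,0.0007],[0,0,0]]]'

```text
time: 22.05
eef_pos: [0.5503, -0.0326, 0.1239]
eef_rot: [-2.301, -2.137, 0.0]
wrist_force: [-1.9, 0.8, 6.3]
finger_gap: 0.003
```

```bash
python3 -c "
from h import *
st()
"
```

```text
t 22.05 mark pos mm [  0.2  -12.05  85.93] F mark xyz [-1.91  0.67  6.29] gap 0.003
```

>>> jog_arm --increments '[[[0.0015,0,0.0003],[0,0,0]],[[0.003,0,0.0006],[0,0,0]],[[0.0045,0,0.0009],[0,0,0]],[[0.0055,0,0.0011],[0,0,0]],[[0.0055,0,0.0011],[0,0,0]]]'

```text
time: 22.47
eef_pos: [0.5507, -0.0265, 0.1228]
eef_rot: [-2.3, -2.138, -0.0]
wrist_force: [-1.6, 1.6, 8.6]
finger_gap: 0.004
```

```bash
python3 -c "
from h import *
st();import cv2;cv2.imwrite('pics/w11.png',imaging.read_camera('wrist'))
a=cv2.imread('pics/w11.png')
for v in (145,): print(v,[int(x) for x in a[v,145:215].mean(1)],[int(x) for x in a[v,290:340].mean(1)])
"
```

```text
t 22.47 mark pos mm [ 0.1  -5.96 84.82] F mark xyz [-1.75  1.5   8.57] gap 0.004
145 [212, 213, 213, 214, 214, 213, 214, 214, 212, 213, 213, 214, 214, 215, 215, 214, 215, 213, 213, 214, 214, 215, 213, 214, 214, 212, 207, 190, 181, 182, 189, 194, 198, 201, 204, 205, 204, 205, 208, 213, 216, 219, 220, 217, 217, 220, 221, 223, 224, 225, 227, 227, 227, 229, 229, 231, 231, 230, 228, 228, 227, 228, 227, 231, 232, 232, 232, 232, 232, 231] [189, 185, 182, 178, 179, 174, 172, 166, 166, 163, 163, 156, 156, 153, 148, 143, 139, 135, 134, 128, 120, 110, 106, 101, 101, 105, 106, 107, 103, 106, 105, 107, 121, 149, 170, 181, 184, 183, 171, 149, 165, 198, 209, 211, 211, 210, 212, 211, 211, 210]
```

View pics/w11.png

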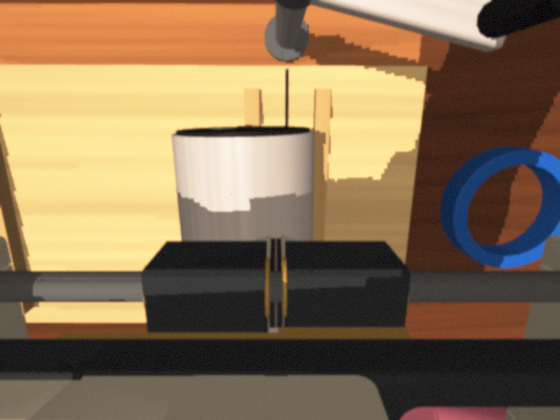

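```bash
python3 -c "
from h import *
print(tube(172.5,312.5,145,zc=.0485))
print(inM(plane('wrist',286.5,90,.038)))
"
```

```text
(np.float64(-0.024441587380752642), np.float64(0.03926908871521616))
[-8.46179447e-02  1.37456307e-03  6.93889390e-18]
```

>>> jog_arm --increments '[[[0,0,-0.0003],[0,0,0]],[[0,0,-0.0006],[0,0,0]],[[0,0,-0.001],[0,0,0]],[[0,0,-0.002],[0,0,0]],[[0,0,-0.005],[0,0,0]],[[0,0,-0.006],[0,0,0]]]'

```text
time: 23.02
eef_pos: [0.5502, -0.0277, 0.1284]
eef_rot: [-2.301, -2.137, 0.002]
wrist_force: [0.2, -0.2, -0.3]
finger_gap: 0.005
```

```bash
python3 -c "
from h import *
st();import cv2;cv2.imwrite('pics/w12.png',imaging.read_camera('wrist'))
a=cv2.imread('pics/w12.png')
for v in (145,): print(v,[int(x) for x in a[v,145:215].mean(1)],[int(x) for x in a[v,290:340].mean(1)])
"
```

```text
t 23.02 mark pos mm [-0.26 -7.13 90.42] F mark xyz [ 0.24 -0.17 -0.33] gap 0.005
145 [213, 212, 214, 211, 213, 214, 214, 213, 213, 214, 214, 212, 214, 214, 215, 214, 214, 215, 214, 213, 213, 215, 214, 213, 213, 212, 213, 214, 214, 212, 206, 188, 182, 183, 190, 196, 199, 200, 204, 203, 204, 206, 211, 216, 217, 217, 217, 217, 219, 221, 224, 223, 224, 227, 226, 227, 229, 229, 229, 229, 229, 227, 227, 226, 227, 229, 230, 233, 231, 229] [189, 187, 182, 180, 176, 173, 173, 168, 169, 165, 163, 157, 156, 150, 148, 143, 141, 141, 132, 125, 123, 112, 105, 93, 87, 97, 103, 106, 107, 108, 104, 108, 111, 140, 175, 184, 186, 187, 179, 163, 168, 200, 210, 211, 213, 212, 211, 212, 210, 210]
```

View pics/w12.png

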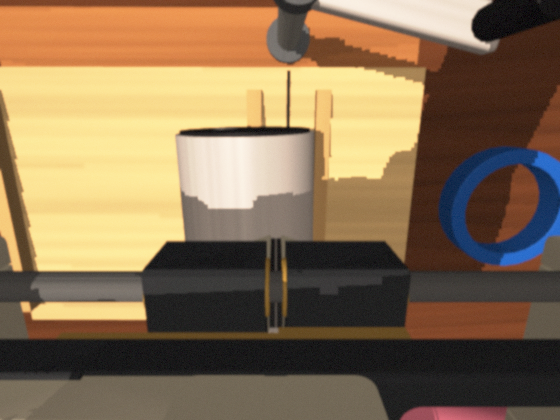

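>>> jog_arm --increments '[[[-0.003,0.0003,-0.0015],[0,0,0]],[[-0.011,0.0003,-0.0015],[0,0,0]],[[-0.019,0.0003,-0.0015],[0,0,0]],[[-0.027,0.0003,-0.0015],[0,0,0]],[[-0.03,0.0003,-0.0015],[0,0,0]],[[-0.03,0.0003,0.0],[0,0,0]],[[-0.03,0.0003,0.001],[0,0,0]],[[-0.03,0.0003,0.0015],[0,0,0]],[[-0.03,0.0003,0.002],[0,0,0]],[[-0.03,0.0003,0.002],[0,0,0]]]'

```text
time: 23.9
eef_pos: [0.5483, -0.0571, 0.1261]
eef_rot: [-2.3, -2.137, 0.002]
wrist_force: [-0.3, 0.2, -0.7]
finger_gap: 0.005
```

```bash
python3 -c "
from h import *
st()
"
```

```text
t 23.90 mark pos mm [-3.000e-02 -3.665e+01  8.806e+01] F mark xyz [-0.28  0.21 -0.7 ] gap 0.005
```

>>> jog_arm --increments '[[[0,0,0.0002],[0,0,0]],[[0,0,0.0004],[0,0,0]],[[0,0,0.0005],[0,0,0]],[[0,0,0.0005],[0,0,0]]]'

```text
time: 24.23
eef_pos: [0.5483, -0.0575, 0.1257]
eef_rot: [-2.301, -2.137, 0.002]
wrist_force: [0.2, -0.8, 1.0]
finger_gap: 0.008
```

```bash
python3 -c "
from h import *
st()
"
```

```text
t 24.23 mark pos mm [ 7.000e-02 -3.703e+01  8.772e+01] F mark xyz [ 0.29 -0.81  1.01] gap 0.008
```

>>> jog_arm --increments '[[[0.0003,0,0.0002],[0,0,0]],[[0.001,0,0.0004],[0,0,0]],[[0.0025,0,0.0004],[0,0,0]]]'

```text
time: 24.48
eef_pos: [0.5485, -0.0552, 0.1254]
eef_rot: [-2.301, -2.137, 0.002]
wrist_force: [0.5, 0.2, 2.3]
finger_gap: 0.003
```

```bash
python3 -c "
from h import *
st()
"
```

```text
t 24.48 mark pos mm [  0.09 -34.71  87.37] F mark xyz [0.53 0.21 2.28] gap 0.003
```

>>> jog_arm --increments '[[[0.0005,0,0.0003],[0,0,0]],[[0.002,0,0.0003],[0,0,0]],[[0.004,0,0.0002],[0,0,0]]]'

```text
time: 24.73
eef_pos: [0.5488, -0.0512, 0.1254]
eef_rot: [-2.301, -2.137, 0.002]
wrist_force: [-1.6, -0.7, 4.7]
finger_gap: 0.003
```

```bash
python3 -c "
from h import *
st()
"
```

```text
t 24.73 mark pos mm [  0.11 -30.68  87.37] F mark xyz [-1.52 -0.86  4.72] gap 0.003
```

>>> jog_arm --increments '[[[0.0015,0,0.0001],[0,0,0]],[[0.003,0,0.0001],[0,0,0]],[[0.0045,0,0.0001],[0,0,0]]]'

```text
time: 24.98
eef_pos: [0.5492, -0.0464, 0.1254]
eef_rot: [-2.301, -2.137, 0.002]
wrist_force: [-2.0, 0.1, 7.9]
finger_gap: 0.003
```

```bash
python3 -c "
from h import *
st()
"
```

```text
t 24.98 mark pos mm [  0.13 -25.87  87.39] F mark xyz [-2.05 -0.08  7.9 ] gap 0.003
```

>>> jog_arm --increments '[[[0.0015,0,0],[0,0,0]],[[0.003,0,0],[0,0,0]],[[0.005,0,0.0001],[0,0,0]],[[0.0065,0,0.0002],[0,0,0]]]'

```text
time: 25.32
eef_pos: [0.5498, -0.0397, 0.1254]
eef_rot: [-2.301, -2.137, 0.001]
wrist_force: [-2.7, 0.3, 8.8]
finger_gap: 0.003
```

```bash
python3 -c "
from h import *
st();import cv2;cv2.imwrite('pics/w13.png',imaging.read_camera('wrist'))
a=cv2.imread('pics/w13.png')
for v in (145,): print(v,[int(x) for x in a[v,185:245].mean(1)],[int(x) for x in a[v,325:370].mean(1)])
"
```

```text
t 25.32 mark pos mm [  0.17 -19.14  87.36] F mark xyz [-2.72  0.11  8.75] gap 0.003
145 [209, 209, 208, 210, 210, 208, 209, 209, 209, 207, 209, 208, 209, 209, 209, 208, 210, 209, 208, 208, 208, 209, 209, 208, 208, 206, 196, 174, 166, 170, 175, 178, 179, 180, 187, 188, 192, 193, 195, 198, 202, 203, 206, 204, 207, 206, 209, 209, 213, 209, 212, 209, 210, 211, 216, 217, 219, 219, 222, 219] [187, 188, 184, 186, 183, 179, 183, 178, 175, 173, 171, 170, 167, 164, 162, 160, 156, 151, 147, 143, 137, 132, 124, 119, 112, 111, 118, 125, 158, 194, 202, 206, 207, 206, 206, 207, 206, 206, 205, 205, 206, 204, 204, 206, 205]
```

View pics/w13.png

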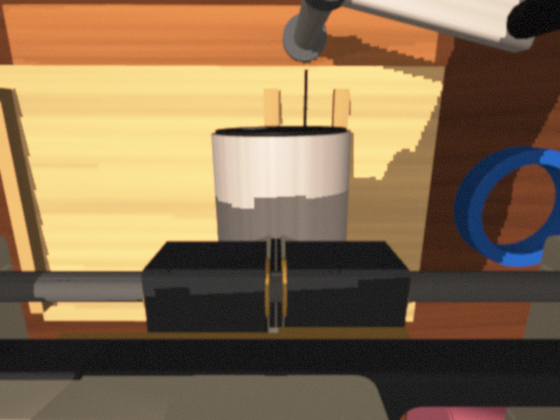

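```bash
python3 -c "
from h import *
print(tube(212.3,352.5,145,zc=.0485))
print(inM(plane('wrist',306,90,.038)))
"
```

```text
(np.float64(-0.014992687648759488), np.float64(0.04000362072030057))
[-8.47670310e-02  2.40482733e-03  6.93889390e-18]
```

>>> jog_arm --increments '[[[0.0015,-0.0001,0],[0,0,0]],[[0.003,-0.0002,0.0001],[0,0,0]],[[0.0045,-0.0002,0.0001],[0,0,0]],[[0.006,-0.0003,0.0002],[0,0,0]]]'

```text
time: 25.7
eef_pos: [0.5501, -0.0335, 0.1252]
eef_rot: [-2.301, -2.137, 0.0]
wrist_force: [-1.5, 1.5, 7.0]
finger_gap: 0.004
```

```bash
python3 -c "
from h import *
st()
"
```

```text
t 25.70 mark pos mm [ 8.000e-02 -1.290e+01  8.721e+01] F mark xyz [-1.58  1.4   7.03] gap 0.004
```

>>> jog_arm --increments '[[[0.0015,-0.0001,0.0001],[0,0,0]],[[0.003,-0.0001,0.0002],[0,0,0]],[[0.0045,-0.0001,0.0004],[0,0,0]],[[0.006,-0.0002,0.0006],[0,0,0]]]'

```text
time: 26.03
eef_pos: [0.5506, -0.0273, 0.1247]
eef_rot: [-2.3, -2.138, -0.0]
wrist_force: [-0.1, 2.1, 7.3]
finger_gap: 0.006
```

```bash
python3 -c "
from h import *
st()
"
```

```text
t 26.03 mark pos mm [ 8.000e-02 -6.680e+00  8.665e+01] F mark xyz [-0.22  2.1   7.32] gap 0.006
```

>>> jog_arm --increments '[[[0.0015,0,0.0002],[0,0,0]],[[0.003,0,0.0004],[0,0,0]],[[0.0045,0,0.0006],[0,0,0]],[[0.006,-0.0001,0.0008],[0,0,0]]]'

```text
time: 26.37
eef_pos: [0.551, -0.021, 0.1238]
eef_rot: [-2.3, -2.138, -0.001]
wrist_force: [-0.5, 2.4, 5.8]
finger_gap: 0.007
```

```bash
python3 -c "
from h import *
st()
"
```

```text
t 26.37 mark pos mm [ 6.000e-02 -4.400e-01  8.581e+01] F mark xyz [-0.67  2.39  5.77] gap 0.007
```

>>> jog_arm --increments '[[[0.0015,0,0.0004],[0,0,0]],[[0.003,0,0.0008],[0,0,0]],[[0.0045,0,0.0011],[0,0,0]],[[0.006,-0.0001,0.0014],[0,0,0]]]'

```text
time: 26.7
eef_pos: [0.5515, -0.0148, 0.1224]
eef_rot: [-2.3, -2.138, -0.001]
wrist_force: [-0.2, 1.8, 5.3]
finger_gap: 0.009
```

```bash
python3 -c "
from h import *
st()
"
```

```text
t 26.70 mark pos mm [2.000e-02 5.870e+00 8.439e+01] F mark xyz [-0.38  1.79  5.28] gap 0.009
```

>>> jog_arm --increments '[[[0.0015,0,0.0005],[0,0,0]],[[0.003,0,0.0009],[0,0,0]],[[0.005,0,0.0016],[0,0,0]]]'

```text
time: 26.95
eef_pos: [0.5518, -0.0097, 0.1208]
eef_rot: [-2.3, -2.138, -0.001]
wrist_force: [-0.1, 3.7, 6.0]
finger_gap: 0.004
```

```bash
python3 -c "
from h import *
st()
"
```

```text
t 26.95 mark pos mm [3.000e-02 1.097e+01 8.281e+01] F mark xyz [-0.33  3.72  6.05] gap 0.004
```

>>> jog_arm --increments '[[[0.0015,0,0.0005],[0,0,0]],[[0.003,0,0.001],[0,0,0]],[[0.0045,0,0.0015],[0,0,0]]]'

```text
time: 27.2
eef_pos: [0.5515, -0.0063, 0.1193]
eef_rot: [-2.301, -2.137, 0.001]
wrist_force: [-4.1, -0.9, 12.2]
finger_gap: 0.004
```

```bash
python3 -c "
from h import *
st();import cv2;cv2.imwrite('pics/w14.png',imaging.read_camera('wrist'))
"
```

```text
t 27.20 mark pos mm [-0.6  14.27 81.35] F mark xyz [-4.04 -1.24 12.16] gap 0.004
```

View pics/w14.png

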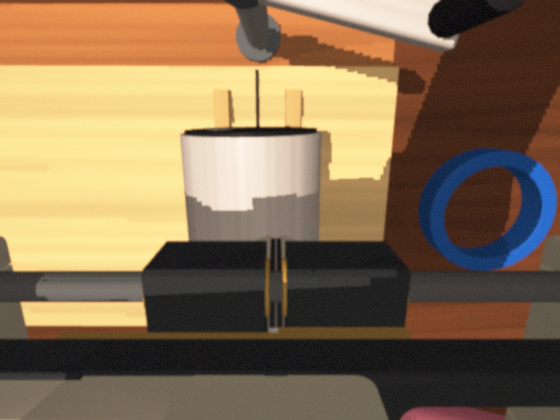

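>>> jog_arm --increments '[[[0,0,-0.0005],[0,0,0]],[[0,0,-0.001],[0,0,0]],[[0,0,-0.002],[0,0,0]],[[0,0,-0.006],[0,0,0]],[[0,0,-0.015],[0,0,0]],[[0,0,-0.03],[0,0,0]],[[0,0,-0.05],[0,0,0]],[[0,0,-0.07],[0,0,0]],[[0,0,-0.085],[0,0,0]],[[0,0,-0.085],[0,0,0]]]' --claw 0.5

```text
time: 28.08
eef_pos: [0.5532, -0.007, 0.2071]
eef_rot: [2.301, 2.136, 0.004]
wrist_force: [0.1, -0.7, 0.0]
finger_gap: 0.5
```

```bash
python3 -c "
from h import *
st();import cv2
for n in('wrist','top','side'): cv2.imwrite(f'pics/{n}15.png',imaging.read_camera(n))
im=cv2.imread('pics/top15.png')[175:300,230:380];cv2.imwrite('pics/t15c.png',cv2.resize(im,None,fx=4.8,fy=4.8,interpolation=cv2.INTER_CUBIC))
im=cv2.imread('pics/side15.png')[190:325,200:360];cv2.imwrite('pics/s15c.png',cv2.resize(im,None,fx=4.4,fy=4.4,interpolation=cv2.INTER_CUBIC))
"
```

```text
t 28.08 mark pos mm [  1.17  13.68 169.15] F mark xyz [ 0.18 -0.7   0.01] gap 0.5
```

View pics/wrist15.png

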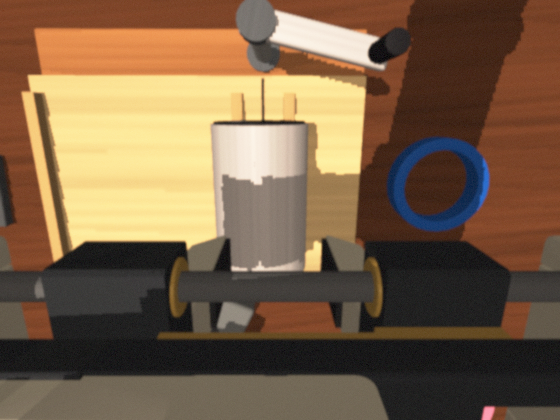

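View pics/s15c.png

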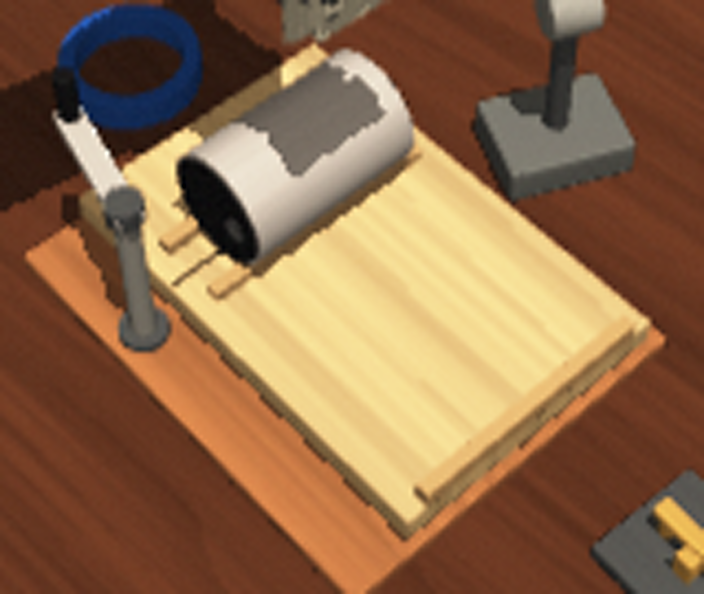

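```bash
python3 -c "
from h import *
print(tube(212,307,145,zc=.044)); print(inM(plane('wrist',262.7,95,.038)))
p,e=tri([ray('wrist',397,42),ray('top',*T(78,410)),ray('side',*S(63,72))]);print(inM(p),p,e)
q,e=tri([ray('wrist',256,18),ray('top',*T(237,472)),ray('side',*S(124,200))]);print(inM(q),q,e)
d=inM(p)-inM(q);print(np.arctan2(d[0],d[1]),np.hypot(*d[:2]))
for a in np.linspace(0,.35,8):
  t=W(-.122+.078*np.sin(a),.078*np.cos(a),.136);print(round(a,2),np.round(proj('wrist',t),1),np.round(proj('top',t),1),np.round(proj('side',t),1))
print(T(78,410),S(63,72))
"
```

```text
(np.float64(0.000671955991823828), np.float64(0.038856466141624656))
[-8.62039851e-02  1.84670067e-03 -2.08166817e-17]
[-0.10397654  0.07544022  0.13857124] [0.45290013 0.06233832 0.17657124] [np.float64(1.3544521347509932), np.float64(2.2687164615106465), np.float64(0.9949010462440354)]
[-0.12268133  0.00112033  0.10499955] [ 0.42873905 -0.01039102  0.14299955] [np.float64(2.067910753939526), np.float64(1.1228891929996383), np.float64(1.1867610671379378)]
0.24655866782228067 0.07663756208101255
0.0 [403.8   6.8] [243.8 269.3] [208.  209.4]
0.05 [402.8  15.4] [244.1 267.5] [209.3 208.7]
0.1 [401.5  23.9] [244.4 265.7] [210.6 208. ]
0.15 [399.8  32.3] [244.8 264. ] [211.9 207.3]
0.2 [397.8  40.5] [245.3 262.3] [213.3 206.7]
0.25 [395.4  48.6] [245.9 260.6] [214.8 206.1]
0.3 [392.7  56.4] [246.6 258.9] [216.2 205.6]
0.35 [389.6  64. ] [247.3 257.2] [217.7 205.2]
(245.85416666666666, 260.02083333333337) (213.9318181818182, 205.97727272727272)
```

View pics/t15c.png

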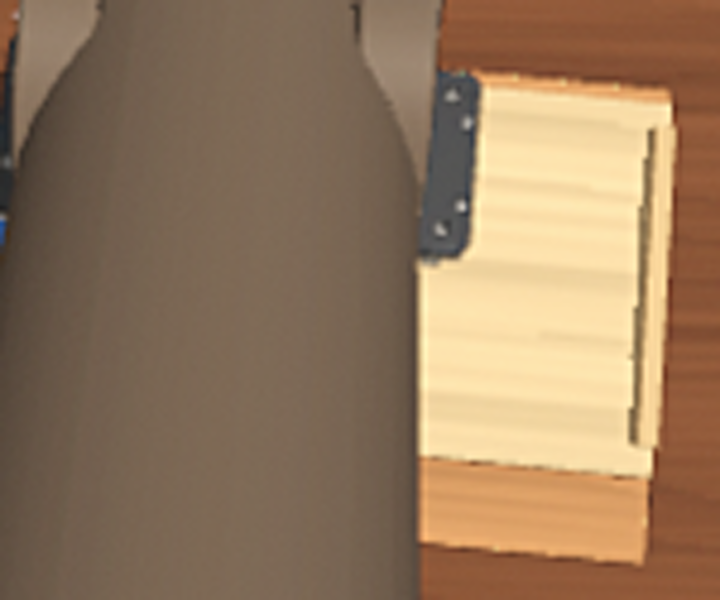

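>>> jog_arm --increments '[[[0.005,-0.01,0],[0,0,0]],[[0.02,-0.03,0],[0,0,0]],[[0.034,-0.055,0],[0,0,0]],[[0.05,-0.085,0],[0,0,0]],[[0.061,-0.1,0],[0,0,0]],[[0.0625,-0.1045,0],[0,0,0]],[[0.0625,-0.1045,0.0],[0,0,0]],[[0.0625,-0.1045,0.0],[0,0,0]]]'

```text
time: 28.9
eef_pos: [0.452, 0.0631, 0.2038]
eef_rot: [-2.301, -2.137, 0.002]
wrist_force: [-0.2, -0.4, -0.0]
finger_gap: 0.504
```

```bash
python3 -c "
from h import *
st();import cv2
for n in('wrist','side'): cv2.imwrite(f'pics/{n}16.png',imaging.read_camera(n))
for a in(.2,.23,.26):
  t=W(-.122+.078*np.sin(a),.078*np.cos(a),.136);print(np.round(proj('wrist',t),1))
"
```

```text
t 28.90 mark pos mm [-104.97   76.11  165.76] F mark xyz [-0.12 -0.37 -0.03] gap 0.504
[277.1 230.1]
[276.3 233.8]
[275.3 237.3]
```

View pics/wrist16.png

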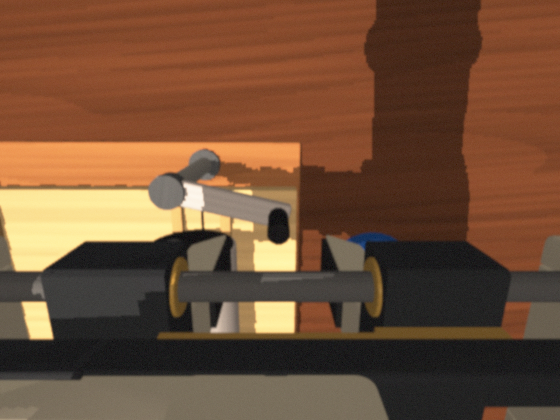

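The black peg at (278,232) sits midway between the open jaws and agrees with a ≈ 0.23. Descending on it.

>>> jog_arm --increments '[[[0,0.0005,0.006],[0,0,0]],[[0,0.001,0.016],[0,0,0]],[[0,0.001,0.028],[0,0,0]],[[0,0.001,0.04],[0,0,0]],[[0,0.001,0.05],[0,0,0]],[[0,0.001,0.056],[0,0,0]],[[0,0.001,0.058],[0,0,0]],[[0,0.001,0.058],[0,0,0]]]'

```text
time: 29.67
eef_pos: [0.4528, 0.0628, 0.1454]
eef_rot: [-2.301, -2.136, 0.004]
wrist_force: [-0.5, -0.4, 0.9]
finger_gap: 0.5
```

```bash
python3 -c "
from h import *
st();import cv2
for n in('wrist','side'): cv2.imwrite(f'pics/{n}17.png',imaging.read_camera(n))
im=cv2.imread('pics/side17.png')[130:270,160:300];cv2.imwrite('pics/s17c.png',cv2.resize(im,None,fx=4.2,fy=4.2,interpolation=cv2.INTER_CUBIC))
"
```

```text
t 29.67 mark pos mm [-104.12   75.93  107.38] F mark xyz [-0.46 -0.4   0.93] gap 0.5
```

View pics/wrist17.png

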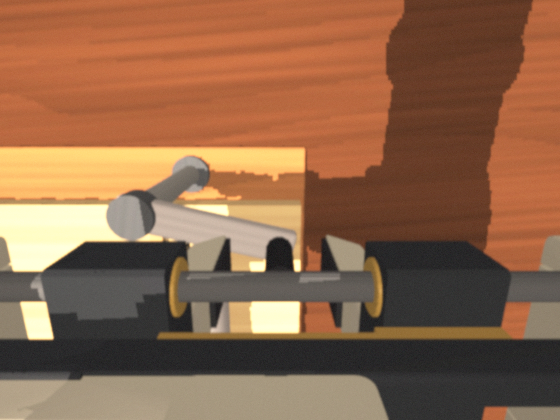

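View pics/s17c.png

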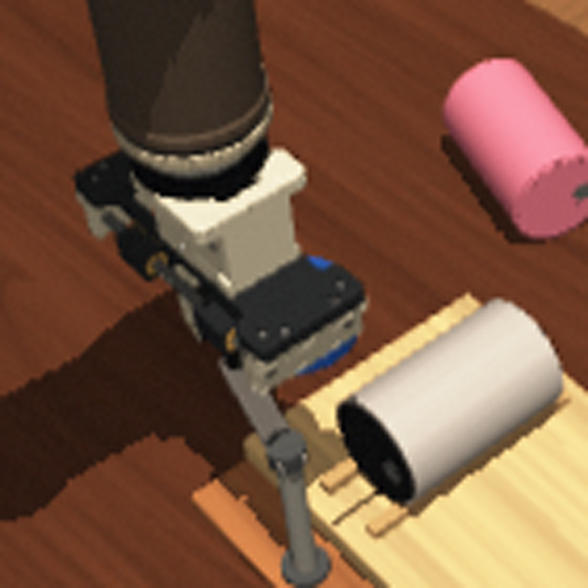

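Peg is between the jaws; close gently.

>>> jog_arm --increments '[[[0,0,0],[0,0,0]],[[0,0,0],[0,0,0]],[[0,0,0],[0,0,0]],[[0,0,0],[0,0,0]],[[0,0,0],[0,0,0]],[[0,0,0],[0,0,0]]]' --claw 0.05 --grip_force 12

```text
time: 30.27
eef_pos: [0.4533, 0.0644, 0.1462]
eef_rot: [-2.3, -2.137, -0.001]
wrist_force: [2.5, 4.7, -0.8]
finger_gap: 0.144
```

```bash
python3 -c "
from h import *
st()
a0=.235
for a in np.linspace(a0,1.571,17): print(round(a,3), np.round(78*(np.cos(a)-np.cos(a0)),1), np.round(78*(np.sin(a)-np.sin(a0)),1))
"
```

```text
t 30.27 mark pos mm [-103.72   77.58  108.17] F mark xyz [ 2.14  4.85 -0.76] gap 0.144
0.235 0.0 0.0
0.318 -1.8 6.3
0.402 -4.1 12.4
0.485 -6.9 18.2
0.569 -10.1 23.9
0.652 -13.9 29.2
0.736 -18.0 34.2
0.819 -22.6 38.8
0.903 -27.6 43.1
0.986 -32.8 46.9
1.07 -38.4 50.3
1.153 -44.2 53.1
1.237 -50.3 55.5
1.32 -56.5 57.4
1.404 -62.9 58.8
1.487 -69.4 59.6
1.571 -75.9 59.8
```

>>> jog_arm --increments '[[[0.001,0.0003,0],[0,0,0]],[[0.0012,0.0033,0],[0,0,0]],[[-0.0001,0.0065,0],[0,0,0]],[[-0.0012,0.0096,0],[0,0,0]],[[-0.0024,0.0126,0],[0,0,0]],[[-0.0038,0.0156,0],[0,0,0]],[[-0.0052,0.0184,0],[0,0,0]],[[-0.0068,0.0213,0],[0,0,0]],[[-0.0084,0.0241,0],[0,0,0]],[[-0.0103,0.0268,0],[0,0,0]],[[-0.0122,0.0294,0],[0,0,0]],[[-0.0142,0.032,0],[0,0,0]],[[-0.0163,0.0344,0],[0,0,0]],[[-0.0186,0.0367,0],[0,0,0]],[[-0.0209,0.039,0],[0,0,0]],[[-0.0234,0.0412,0],[0,0,0]],[[-0.0259,0.0433,0],[0,0,0]]]'

```text
time: 31.68
eef_pos: [0.4966, 0.0358, 0.1463]
eef_rot: [2.3, 2.139, 0.005]
wrist_force: [7.3, 8.7, -3.5]
finger_gap: 0.15
```

```bash
python3 -c "
from h import *
st()
p=inM(ctrl.get_state()['eef_pos'])*1e3;print(np.arctan2(p[0]+122,p[1]-1.7),np.hypot(p[0]+122,p[1]-1.7))
"
```

```text
t 31.68 mark pos mm [-58.44  52.2  108.25] F mark xyz [ 6.6   9.23 -3.53] gap 0.15
0.8993593761296701 81.17909895559458
```

>>> jog_arm --increments '[[[0.0012,0.0018,0],[0,0,0]],[[-0.0006,0.0035,0],[0,0,0]],[[-0.0039,0.0062,0],[0,0,0]],[[-0.0072,0.0085,0],[0,0,0]],[[-0.0105,0.0105,0],[0,0,0]],[[-0.0139,0.0123,0],[0,0,0]],[[-0.0174,0.014,0],[0,0,0]],[[-0.021,0.0155,0],[0,0,0]],[[-0.0247,0.0168,0],[0,0,0]]]'

```text
time: 32.43
eef_pos: [0.5104, 0.0084, 0.1461]
eef_rot: [-2.302, -2.138, -0.001]
wrist_force: [4.5, 3.8, 0.5]
finger_gap: 0.146
```

```bash
python3 -c "
from h import *
st()
import cv2
cv2.imwrite('pics/wrist18.png',imaging.read_camera('wrist'))
cv2.imwrite('pics/side18.png',imaging.read_camera('side'))
im=cv2.imread('pics/side18.png')[130:270,180:320];cv2.imwrite('pics/s18c.png',cv2.resize(im,None,fx=4.2,fy=4.2,interpolation=cv2.INTER_CUBIC))
"
```

```text
t 32.43 mark pos mm [-42.63  25.86 108.1 ] F mark xyz [4.24 4.17 0.45] gap 0.146
```

View pics/s18c.png

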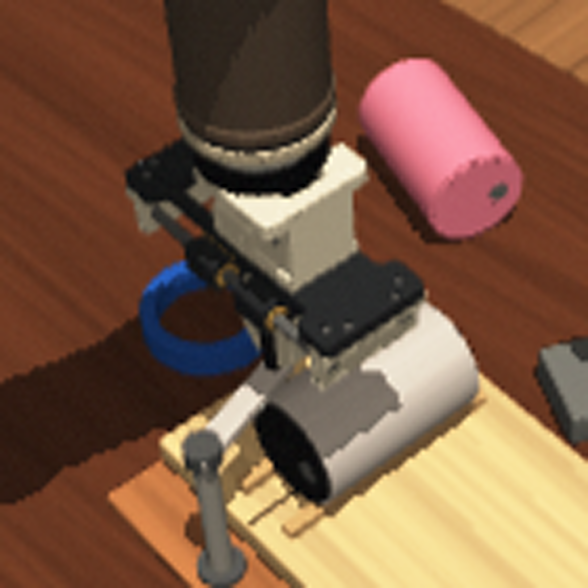

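View pics/wrist18.png

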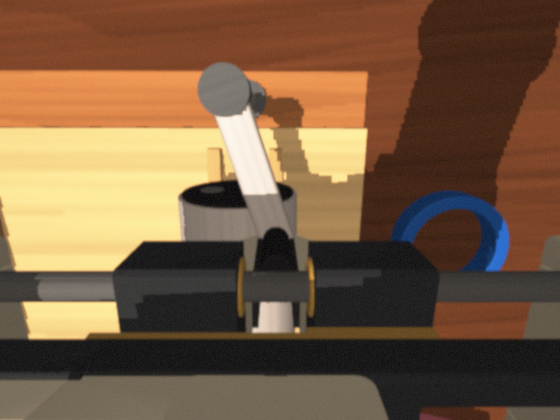

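>>> jog_arm --increments '[[[-0.0037,0.0019,0],[0,0,0]],[[-0.0075,0.0031,0],[0,0,0]],[[-0.0113,0.0039,0],[0,0,0]],[[-0.0152,0.0044,0],[0,0,0]],[[-0.0185,0.0048,0],[0,0,0]],[[-0.021,0.005,0],[0,0,0]],[[-0.0225,0.005,0],[0,0,0]],[[-0.0225,0.005,0],[0,0,0]]]'

```text
time: 33.2
eef_pos: [0.5123, -0.0152, 0.1458]
eef_rot: [-2.302, -2.136, 0.003]
wrist_force: [2.7, 1.1, 2.8]
finger_gap: 0.146
```

```bash
python3 -c "
from h import *
st()
"
```

```text
t 33.20 mark pos mm [-39.02   2.53 107.83] F mark xyz [2.57 1.25 2.8 ] gap 0.146
```

>>> jog_arm --increments '[[[-0.0006,0,0],[0,0,0]],[[-0.0012,0,0],[0,0,0]],[[-0.0018,0,0],[0,0,0]],[[-0.0018,0,0],[0,0,0]]]'

```text
time: 33.53
eef_pos: [0.5122, -0.0162, 0.1458]
eef_rot: [-2.301, -2.137, 0.002]
wrist_force: [2.6, 2.1, 3.7]
finger_gap: 0.145
```

```bash
python3 -c "
from h import *
st()
"
```

```text
t 33.53 mark pos mm [-39.01   1.53 107.84] F mark xyz [2.41 2.3  3.69] gap 0.145
```

>>> jog_arm --increments '[[[-0.0006,0,0],[0,0,0]],[[-0.0012,0,0],[0,0,0]],[[-0.002,0,0],[0,0,0]],[[-0.002,0,0],[0,0,0]]]'

```text
time: 33.87
eef_pos: [0.5123, -0.0163, 0.1458]
eef_rot: [-2.298, -2.138, -0.0]
wrist_force: [2.8, 7.8, 2.0]
finger_gap: 0.148
```

```bash
python3 -c "
from h import *
st()
"
```

```text
t 33.87 mark pos mm [-38.94   1.4  107.83] F mark xyz [2.21 8.03 2.04] gap 0.148
```

>>> jog_arm --increments '[[[-0.001,0,0],[0,0,0]],[[-0.0015,0,0],[0,0,0]],[[-0.0015,0,0],[0,0,0]]]'

```text
time: 34.12
eef_pos: [0.5123, -0.0164, 0.1458]
eef_rot: [-2.296, -2.139, -0.002]
wrist_force: [3.2, 12.0, 3.1]
finger_gap: 0.149
```

```bash
python3 -c "
from h import *
st()
"
```

```text
t 34.12 mark pos mm [-38.9    1.27 107.84] F mark xyz [ 2.31 12.19  3.09] gap 0.149
```

>>> jog_arm --increments '[[[0.001,-0.0004,0],[0,0,0]],[[0.002,-0.0004,0],[0,0,0]],[[0.0025,-0.0004,0],[0,0,0]],[[0.0025,-0.0004,0],[0,0,0]]]'

```text
time: 34.45
eef_pos: [0.5123, -0.0163, 0.1458]
eef_rot: [-2.3, -2.138, 0.0]
wrist_force: [3.8, 5.2, 2.0]
finger_gap: 0.151
```

```bash
python3 -c "
from h import *
st()
"
```

```text
t 34.45 mark pos mm [-38.93   1.44 107.85] F mark xyz [3.4  5.44 1.96] gap 0.151
```

>>> jog_arm --increments '[[[0.0005,0,0],[0,0,0]],[[0.0005,0,0],[0,0,0]],[[0.0005,0,0],[0,0,0]],[[0.0005,0,0],[0,0,0]],[[0.0005,0,0],[0,0,0]],[[0.0005,0,-0.003],[0,0,0]],[[0.0005,0,-0.012],[0,0,0]],[[0.0005,0,-0.03],[0,0,0]],[[0.0005,0,-0.055],[0,0,0]],[[0.0005,0,-0.085],[0,0,0]],[[0.0005,0,-0.11],[0,0,0]],[[0.0005,0,-0.12],[0,0,0]],[[0.01,-0.005,-0.125],[0,0,0]],[[0.03,-0.015,-0.13],[0,0,0]],[[0.06,-0.03,-0.13],[0,0,0]],[[0.09,-0.04,-0.13],[0,0,0]],[[0.12,-0.04,-0.13],[0,0,0]],[[0.15,-0.04,-0.13],[0,0,0]],[[0.17,-0.04,-0.13],[0,0,0]],[[0.18,-0.04,-0.13],[0,0,0]]]' --claw 0.45

```text
time: 36.12
eef_pos: [0.4849, 0.1684, 0.276]
eef_rot: [-2.296, -2.141, 0.002]
wrist_force: [-0.7, 0.2, -0.2]
finger_gap: 0.447
```

```bash
python3 -c "
from h import *
st();import cv2
for n in('top','side'): cv2.imwrite(f'pics/{n}19.png',imaging.read_camera(n))
im=cv2.imread('pics/top19.png')[175:300,230:380];cv2.imwrite('pics/t19c.png',cv2.resize(im,None,fx=4.8,fy=4.8,interpolation=cv2.INTER_CUBIC))
im=cv2.imread('pics/side19.png')[190:325,200:360];cv2.imwrite('pics/s19c.png',cv2.resize(im,None,fx=4.4,fy=4.4,interpolation=cv2.INTER_CUBIC))
"
```

```text
t 36.12 mark pos mm [-79.93 183.61 237.96] F mark xyz [-0.67  0.15 -0.17] gap 0.447
```

View pics/s19c.png

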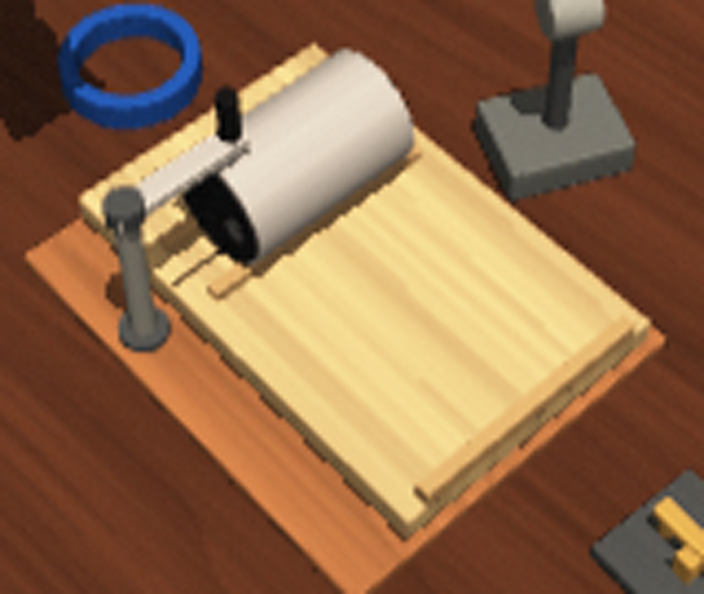

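View pics/top19.png

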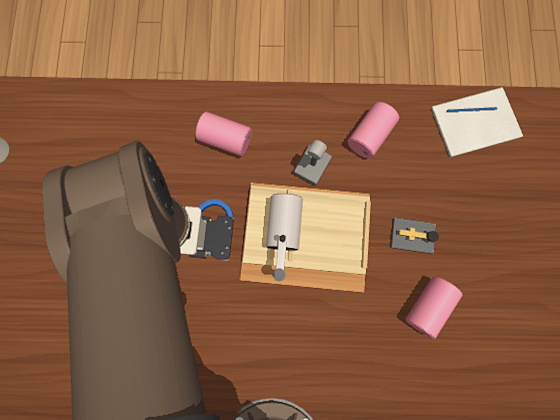

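```bash
python3 -c "
from h import *
import cv2
for a in(1.45,1.53,1.571):
  t=W(-.122+.078*np.sin(a),.078*np.cos(a),.136);print(np.round(proj('top',t),1),np.round(proj('side',t),1))
print(S(229,93))
p,e=tri([ray('top',282.5,238.5),ray('side',*S(229,93))]);print(inM(p),e)
import numpy as np
a=cv2.imread('pics/top19.png');
for v in(205,220): print([int(x) for x in a[v,258:310].mean(1)])
"
```

```text
[278.5 237. ] [248.8 209. ]
[281.3 237.1] [250.6 210.3]
[282.7 237.2] [251.4 211. ]
(251.6590909090909, 210.75)
[-0.04562032 -0.00058661  0.13787384] [np.float64(1.7552915782564467), np.float64(1.7552915782565186)]
[203, 203, 203, 202, 203, 205, 207, 185, 121, 128, 131, 125, 105, 127, 145, 156, 167, 177, 180, 185, 191, 193, 196, 200, 203, 209, 212, 213, 215, 220, 216, 214, 214, 213, 209, 205, 204, 202, 201, 198, 193, 185, 174, 158, 172, 208, 205, 204, 205, 206, 205, 205]
[198, 198, 197, 199, 202, 196, 113, 123, 125, 126, 119, 108, 136, 149, 161, 172, 181, 182, 188, 191, 194, 197, 202, 205, 211, 213, 215, 219, 221, 216, 214, 214, 212, 209, 204, 203, 201, 200, 198, 191, 183, 171, 159, 178, 206, 202, 202, 202, 203, 203, 204, 205]
```

View pics/t19c.png

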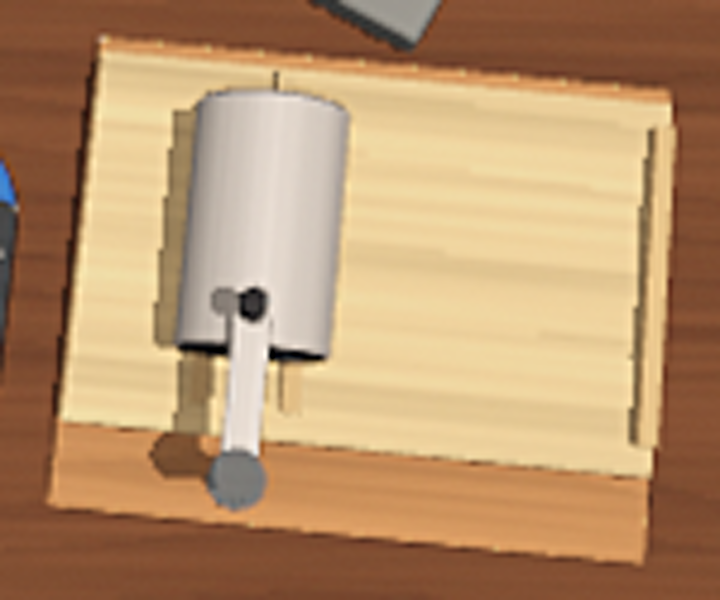

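```bash
python3 -c "
from h import *
print(tube(270.5,301.5,205,zc=.044,n='top'),tube(269.2,300.6,220,zc=.044,n='top'))
st();print(ctrl.sign_off())"
```

```text
(np.float64(-0.0008000509554798784), np.float64(0.03821353100912129)) (np.float64(-0.0014984741005683126), np.float64(0.03843066580490114))
t 36.22 mark pos mm [-79.52 181.79 237.79] F mark xyz [-0.1  -1.1   0.38] gap 0.446
the job is handed in; nothing more can be done
None
```

The tube is settled in the seat on the marked line, and the keeper arm is swung round over its end to the stop and released. I handed the job in at 36 s.

**Rolling:** I rolled the tube with light fingertip strokes, mostly at 5 to 9 N. The highest readings were about 12 N on the first stroke and at the seat, and 14 N once when I pressed too far while repositioning. All are below the 18 N marking limit, but force was only read at the end of each move. At its first touch on the strip the tube rolled back about 10 mm when I lifted the finger. I brought it up again and took it over in one stroke, with a re-grip while it rested on top of the strip, then held it back on the way down.

**Last checks:**
- **Tube:** The top camera put its centre 0.8 to 1.5 mm before the line, and an earlier wrist view agreed at about 1 mm. It had moved about 120 mm from its start, towards the top of the allowed 85 to 125 mm.
- **Keeper:** At the stop the arm stopped moving while the push rose to 12 N. After release, two views put the peg within about 2 mm of where it should be at 1.571 rad.
- **Bench:** In the final top view the pink tubes, microphone and key are where they started. The tape roll was partly hidden by the gripper there, but looks unmoved in the side view. The robot is clear of everything.

**Disagreement:** On the swing, the peg's path ran 2 to 4 mm outside the one I worked out from the cameras. That put about 11 N of side force on the gripper until I corrected the arc.

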